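Change the ball bench over from large to small holders

ROBOT

A 7-joint arm with a two-finger parallel gripper is mounted at the origin on the work surface. World frame = base frame: x ahead of the robot, y to its left, z up, the work surface at z = 0. Lengths are in m, angles in rad, forces in N, time in s.
With the tool pointing down it reaches from about 0.4 to 0.875 m from the base axis. Payload 19.3 kg.
Tool frame: the origin (TCP) lies at the very end of the fingers, on their centre line; the grasp point (between the pads) lies 19 mm behind it; z points along the fingers, y is the direction in which the jaws open and shut (so a half turn about z gives the same grasp; the last joint's range is limited). The gripper opens to 85 mm and grips with 20 to 120 N. Pads are 22 mm wide; open, the fingers measure 114 mm over their backs; the gripper's body (76 mm by 85 mm) begins 54 mm behind the grasp point. The pads swing forward as they close: fully open they stand 13 mm farther back than shut.
Start: joints at [1.142, 0.521, -0.036, 1.599, 0.021, 1.021, -0.113], TCP at [0.219, -0.585, 0.231] pointing down, gripper open.
Joint ranges: [-2.91, 2.91], [-0.3, 2.13], [-1.5, 1.42], [0.17, 2.43], [-1.26, 4.41], [0.16, 1.93], [-2.52, 2.52]. Speed limits (rad/s): [1.89, 1.89, 2.39, 2.39, 3.01, 3.01, 3.01].

INTERFACE

Orientations are given as [roll, pitch, yaw] about the fixed x, y, z axes, in that order (R = Rz(yaw) Ry(pitch) Rx(roll)).
In Python, from workcell import bot gives the robot as it stands.
- The arm moves only by the tool apply_moves, never from a script. Its argument "commands" is a list of rows, each an object with "travel": the shift along the tool's x, y, z in m, a list of three; "twist": the turn, a rotation vector about the tool's x, y, z in degrees, a list of three; "claw": the finger opening in m, from 0 to 0.0854. A call has 1 to 10 rows; each row is the pose to reach, as a shift and turn from the pose commanded when the call began, along the tool's axes at that moment; what a row does not reach only later rows make up. A row lasts 1/10 s, in which the tool goes at most 50 mm and 8.59 degrees, less where a joint would pass 70% of its speed; a pose out of reach is approached as far as the arm can. A call with a gripper value outside its range is refused whole. The fingers move at their own pace and stop on an object; "force" is the grip in N (left out, the last holds). Time passes only in rows, so rows that repeat a pose let the fingers close. It gives the time, the measured TCP pose, the force and the opening at its end, in the units of the state.
- bot.observe(): the state, without advancing time (a new reading comes with each control period).
- bot.grab_frame(name): name is "side" or "top"; returns a dict with "frame" (384x512x3 uint8, blue, green, red), "fx", "fy", "cx", "cy" (pixels), "pose" (4x4, takes a point from camera to world coordinates). Camera axes: x right, y up, looking along -z (the intrinsics and any distortion apply to the point x, -y, -z); pixel columns grow to the right and rows downward; lengths in m; the calibration is good to about 2 mm. A picture is of the moment at which its call begins. There is no depth.
- bot.job_done(): hands the job in, once; it reports no verdict.
The state is a dict: "clock": time; "qpos": joint angles; "qd": joint speeds; "joint_efforts": joint torques, N m; "position": TCP position; "tool_rot": TCP orientation; "force": force on the tool from outside, world axes, zero at the start; "moment": the same for the moment, N m; "grip_width": finger opening in m.
Only numpy, scipy, OpenCV 4.12 (cv2) and the standard library are available. Lean on these libraries where they do the work, as an engineer would, in place of code of your own. Each camera call takes 0.05 s, during which the arm holds its last target.

TASK

Change this bench over from full-size to small balls: the small cup must stand in the green ball jig in place of the large cup, the small three-pin crown inside the ring of the turntable in place of the large crown, and the two large holders must be put away, either way round, in the two wooden storage blocks the small ones came from. The third block is empty and may be used to park a holder on the way. Every holder ends standing upright, flat on the bottom of its seat or well; do not tip any holder over and do not knock the finished ball off its ring.

Things in the scene. Friction and masses are not known exactly. Their poses are not given: they have to be found in the camera images.
- large_cup_mid (a point): Large ball cup (for full-size balls), aluminium, 72 mm high, with a spherical hollow filling its top. Foot 44 mm across and 8 mm high, then the body, 60 mm across from 14 mm above the underside up to the rim; about 0.4 kg. Starts in the ball jig. The point is on its axis half-way up, z up along the axis; it may be gripped across at any yaw.
- large_crown_mid (a point): Large crown (rest for full-size balls), aluminium, 72 mm high in all: an open-bored body with three thin upright steel pins 18 mm tall on its rim. Foot 44 mm across and 8 mm high, then the body, 60 mm across from 14 mm above the underside to 54 mm; about 0.3 kg. Starts on the turntable. The point is on its axis half-way up, z up along the axis; it may be gripped across at any yaw.
- small_cup_mid (a point): Small ball cup (for small balls), aluminium, 60 mm high, with a spherical hollow filling its top. Straight body 44 mm across all the way from the underside to the rim; about 0.2 kg. Starts in a storage block. The point is on its axis half-way up, z up along the axis; it may be gripped across at any yaw.
- small_crown_mid (a point): Small crown (rest for small balls), aluminium, 60 mm high in all: an open-bored body with three thin upright steel pins 18 mm tall on its rim. Straight body 44 mm across all the way from the underside to 42 mm; about 0.16 kg. Starts in another storage block. The point is on its axis half-way up, z up along the axis; it may be gripped across at any yaw.
- jig_seat (a point): Ball jig: green cast pot fixed to the bench, on a round flange 110 mm across, with three knurled screws round it. Its round flat seat is 62 mm across inside a rim 84 mm across that stands 5 mm above the seat. The point is the centre of the seat, 22 mm above the bench; z up.
- turntable_seat (a point): Turntable: bare steel plate 128 mm across on a low black foot, fixed (it does not turn here), with a dark locating ring in the middle, 62 mm inside, 72 mm outside, 5 mm high. The point is the centre of the plate's top inside the ring, 22 mm above the bench; z up.
- block_a_well (a point): Fixed wooden storage block 88 x 88 x 18 mm with a round flat-bottomed well 62 mm across and 5 mm deep in its top. At the start it holds the small cup. The point is the centre of the well's floor, 13 mm above the bench; z up.
- block_b_well (a point): Fixed wooden storage block 88 x 88 x 18 mm with a round flat-bottomed well 62 mm across and 5 mm deep in its top. At the start it holds the small crown. The point is the centre of the well's floor, 13 mm above the bench; z up.
- block_c_well (a point): Fixed wooden storage block 88 x 88 x 18 mm with a round flat-bottomed well 62 mm across and 5 mm deep in its top. It is the spare one, empty at the start. The point is the centre of the well's floor, 13 mm above the bench; z up.
- ball_mid (a point): Finished dark red leather ball with a pale stitched seam, 72 mm across, lying loose on a black rubber ring near the work; its top is about 77 mm above the bench. Not part of the job. The point is its centre.
Mind the look-alikes: they are no part of the job. What is shaped like the part that bears small_cup_mid but purple or turquoise is not meant.

How it is judged:
By the outcome, as a careful person would: the job done as asked, in the order asked, and still so for the second after the job is handed in, with the robot touching nothing.
It also fails if it takes over 112 s, if anything falls off the work surface, if the arm or the gripper's body presses on something with over 40 N, if the wrist force passes 120 N, or if a joint passes its speed limit or range.

## Working session

There is one attempt and no reset: what is moved stays moved. The work goes in short steps, Python scripts to look and compute and a tool call to move; the robot and the scene stay as the last step left them, time stands still between calls to the robot, and variables do not carry over. Pictures are saved under pics/ and viewed, and the job is handed in when it is done.

Besides the shell and the picture viewer there is one more tool, called after "Call:" as name([rows], argument=value, ...), one row to a line, values as JSON. apply_moves: Moves the arm, as the interface text tells. Its arguments: {"type":"object","properties":{"commands":{"type":"array"},"force":{"type":"number"}},"required":["commands"]}

```bash
mkdir -p pics; ls
python3 - <<'E'
from workcell import bot
import cv2,pickle
print(bot.observe())
for n in("side","top"):
    f=bot.grab_frame(n); cv2.imwrite(f"pics/{n}0.png",f["frame"]); pickle.dump(f,open(f"{n}0.pkl","wb"))
    print(n,{k:v for k,v in f.items() if k!="frame"})
E
```

```text
pics
{'clock': 0.0, 'qpos': array([ 1.14178657,  0.52199805, -0.03632812,  1.59999683,  0.02119787,
        1.02108736, -0.11277998]), 'qd': array([ 0.00103526,  0.00241598,  0.00020057,  0.00073903,  0.0018247 ,
       -0.00037715, -0.00181537]), 'joint_efforts': array([ 9.97297939e-04, -9.27097249e+01,  1.98052749e+00, -3.69934916e+01,
        1.80082134e-02,  8.04102252e-03, -8.65002107e-05]), 'position': array([ 0.21932642, -0.58490128,  0.23073967]), 'tool_rot': array([-3.14049061e+00,  7.61519020e-05,  3.58819156e-01]), 'force': array([-0.38071422,  0.12678363, -0.08802585]), 'moment': array([ 0.06882682,  0.0505018 , -0.03166971]), 'grip_width': 0.08520003000690603}
side {'fx': 427.6932796815243, 'fy': 427.6932796815243, 'cx': 256.6338132692713, 'cy': 195.61652721585546, 'pose': array([[-0.89675808,  0.28128735, -0.34161728,  0.28927607],
       [-0.44223487, -0.59741529,  0.66897182,  0.59968364],
       [-0.01591408,  0.75098096,  0.66013206,  0.65164102],
       [ 0.        ,  0.        ,  0.        ,  1.        ]])}
top {'fx': 412.81170237297056, 'fy': 412.81170237297056, 'cx': 256.01106351830924, 'cy': 189.6025001990632, 'pose': array([[-0.01436459,  0.98047285, -0.19612917,  0.4447009 ],
       [-0.99988265, -0.01304079,  0.00803941,  0.01524446],
       [ 0.00532475,  0.19622164,  0.98054511,  0.96573504],
       [ 0.        ,  0.        ,  0.        ,  1.        ]])}
```

View pics/side0.png

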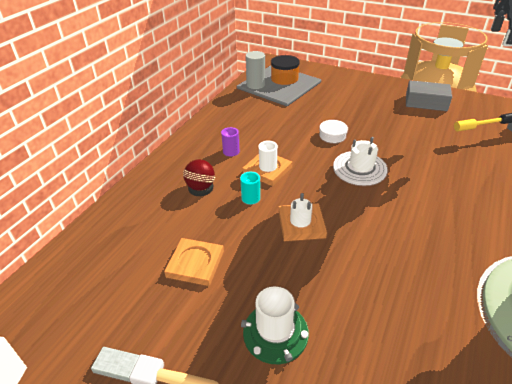

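View pics/top0.png

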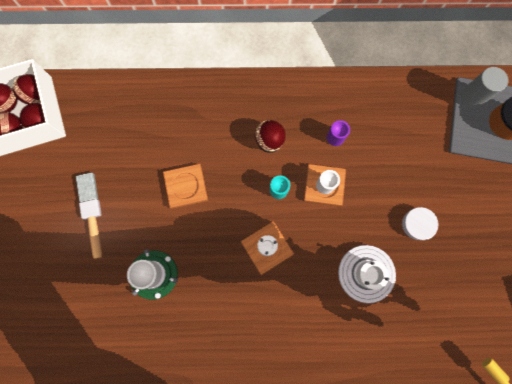

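Top view: jig with the large cup at about (150,273), turntable with the large crown at (367,274), block A with the white cup at (326,184), block B with the small crown at (268,247), spare block C at (185,186), ball at (270,135). The turquoise and purple cups are decoys. I'll zoom in and measure.

```bash
cat > h.py <<'E'
import numpy as np,cv2,pickle
def ray(f,u,v):
    P=f["pose"];d=np.array([(u-f["cx"])/f["fx"],-(v-f["cy"])/f["fy"],-1.]);return P[:3,3],P[:3,:3]@d
def plane(f,u,v,z):
    o,d=ray(f,u,v);return o+d*(z-o[2])/d[2]
def proj(f,p):
    P=f["pose"];c=P[:3,:3].T@(np.asarray(p)-P[:3,3]);return np.array([f["cx"]+f["fx"]*c[0]/-c[2],f["cy"]-f["fy"]*c[1]/-c[2]])
def tri(fa,ua,fb,ub):
    o1,d1=ray(fa,*ua);o2,d2=ray(fb,*ub);A=np.stack([d1,-d2],1);s=np.linalg.lstsq(A,o2-o1,rcond=None)[0]
    a=o1+s[0]*d1;b=o2+s[1]*d2;return (a+b)/2,np.linalg.norm(a-b)
def load(t): return [pickle.load(open(f"{n}{t}.pkl","rb")) for n in("side","top")]
E
python3 - <<'E'
from h import *
s,t=load(0)
def z(im,x0,y0,x1,y1,k,n): cv2.imwrite(n,cv2.resize(im[y0:y1,x0:x1],None,fx=k,fy=k,interpolation=cv2.INTER_CUBIC))
z(t["frame"],120,110,320,260,4,"pics/t1.png"); z(t["frame"],240,110,440,310,3,"pics/t2.png");z(s["frame"],150,130,400,370,2.4,"pics/s1.png")
E
```

```text
(no output)
```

View pics/t2.png

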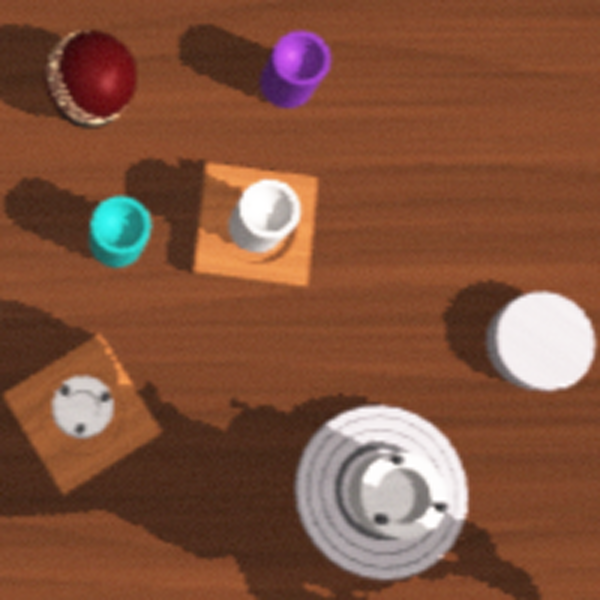

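View pics/s1.png

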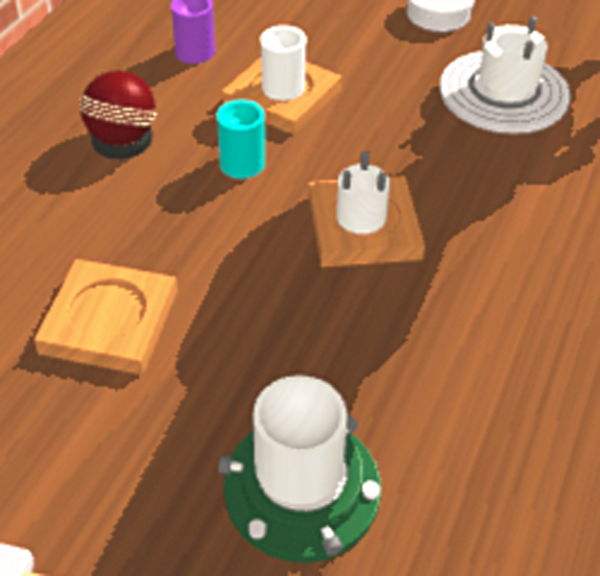

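Run:
```python
from h import *
s,t=load(0)
def z(im,x0,y0,x1,y1,k,n): cv2.imwrite(n,cv2.resize(im[y0:y1,x0:x1],None,fx=k,fy=k,interpolation=cv2.INTER_CUBIC))
z(t["frame"],115,240,195,310,8,"pics/t3.png")
z(s["frame"],230,280,320,370,6,"pics/s3.png")
z(t["frame"],240,215,300,280,8,"pics/t4.png")
z(t["frame"],330,240,400,310,8,"pics/t5.png")
```

```text
(no output)
```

View pics/t3.png

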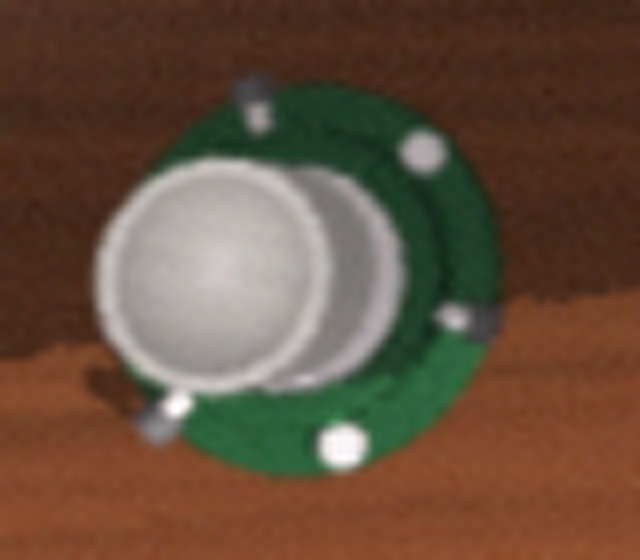

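View pics/s3.png

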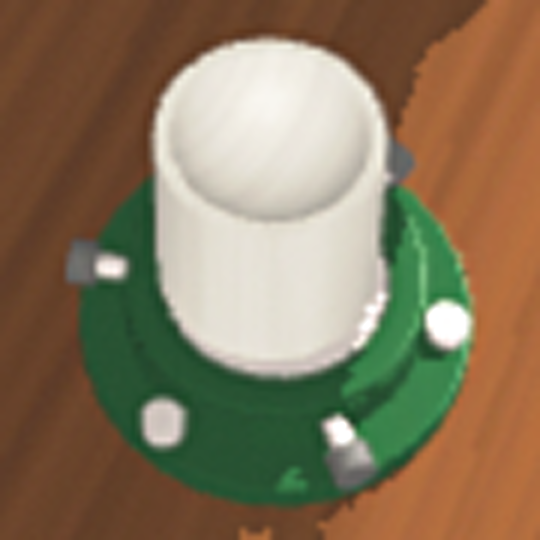

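View pics/t4.png

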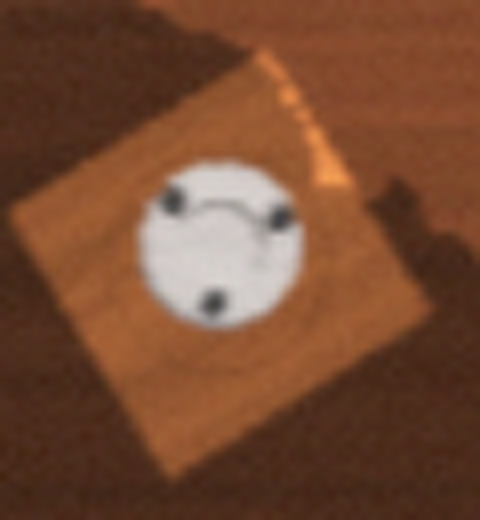

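View pics/t5.png

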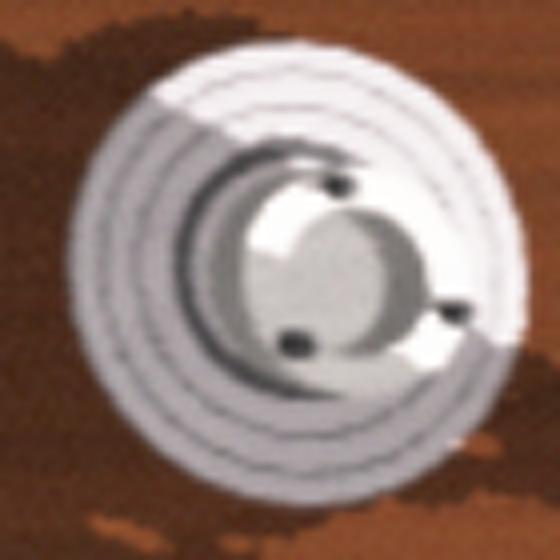

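View pics/t1.png

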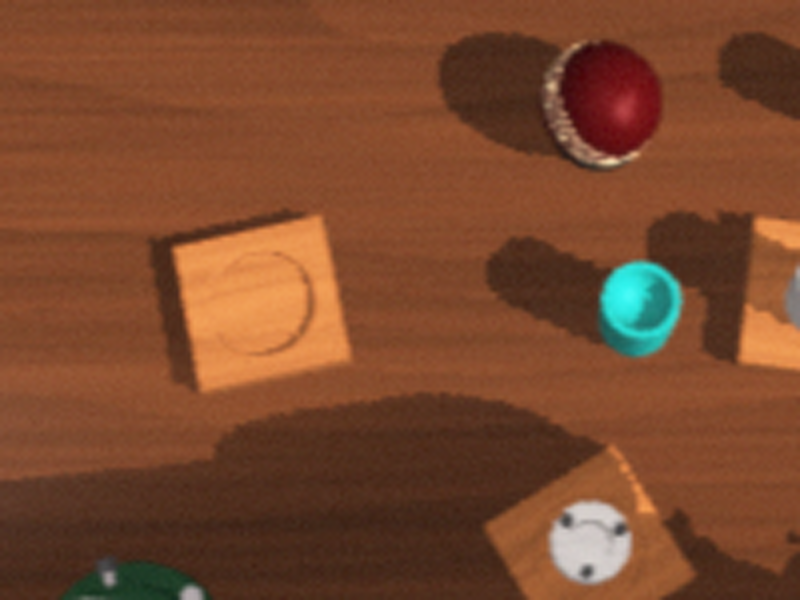

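```bash
cat > m0.py <<'E'
from h import *
s,t=load(0)
def o(p,k,x0,y0): return (p[0]+.5)/k-.5+x0,(p[1]+.5)/k-.5+y0
T1=(4,120,110);T2=(3,240,110);T3=(8,115,240);T4=(8,240,215);T5=(8,330,240);S3=(6,230,280);S1=(2.4,150,130)
W=lambda f,p,Z,z:plane(f,*o(p,*Z),z)
for n,c,Z in(("A",[(205,163),(318,178),(306,286),(194,271)],T2),("B",[(263,52),(437,308),(172,478),(10,210)],T4),("C",[(173,246),(322,215),(352,358),(200,392)],T1)):
    w=np.array([W(t,p,Z,.018) for p in c]);L=[np.linalg.norm(w[i]-w[i-1]) for i in range(4)]
    print(n,w.mean(0).round(4),"sides",np.round(L,4),"side px",proj(s,w.mean(0)-[0,0,.005]).round(1))
def circ(n,l,r,tp,b,Z,z):
    c=W(t,((l+r)/2,(tp+b)/2),Z,z);print(n,c.round(4),"diam",np.linalg.norm(W(t,(l,(tp+b)/2),Z,z)-W(t,(r,(tp+b)/2),Z,z)).round(4),np.linalg.norm(W(t,((l+r)/2,tp),Z,z)-W(t,((l+r)/2,b),Z,z)).round(4),"rad",np.hypot(c[0],c[1]).round(3),"side",proj(s,c).round(1))
circ("ttable",68,528,42,508,T5,.022)
circ("jigflange",106,500,83,478,T3,.008)
circ("Lcup rim",97,330,157,394,T3,.094)
circ("Scup rim",240,300,180,240,T2,.073)
circ("Scrown",138,305,160,328,T4,.055)
pt=np.array([W(t,p,T5,.094) for p in((338,185),(455,312),(296,345))])
from numpy.linalg import solve
A=2*(pt[1:,:2]-pt[0,:2]);b=(pt[1:,:2]**2).sum(1)-(pt[0,:2]**2).sum();c=solve(A,b);print("Lcrown pins",c.round(4),"r",np.linalg.norm(pt[0,:2]-c).round(4))
print("side Lcup rim obs",W(s,(270,129),S3,.094).round(4),"flange low/left/right side",[W(s,p,S3,.008).round(4) for p in((275,505),(78,310),(472,310))])
circ("ball",548,662,42,168,T1,.041)
E
python3 m0.py
```

```text
A [ 0.6447 -0.1546  0.018 ] sides [0.0873 0.0898 0.0873 0.0874] side px [266.8 166.6]
B [ 0.5003 -0.0159  0.018 ] sides [0.0856 0.0879 0.089  0.088 ] side px [300.7 220.4]
C [0.6471 0.1736 0.018 ] sides [0.0892 0.0894 0.0882 0.0899] side px [193.5 259.8]
ttable [ 0.4373 -0.2382  0.022 ] diam 0.1292 0.1282 rad 0.498 side [359.9 166.7]
jigflange [0.4426 0.2453 0.008 ] diam 0.1116 0.1099 rad 0.506 side [274.3 332.4]
Lcup rim [0.4444 0.2477 0.094 ] diam 0.0601 0.0601 rad 0.509 side [273.2 303. ]
Scup rim [ 0.6436 -0.1558  0.073 ] diam 0.0444 0.0455 rad 0.662 side [267.5 146.2]
Scrown [ 0.5026 -0.0151  0.055 ] diam 0.0458 0.0457 rad 0.503 side [300.5 205.7]
Lcrown pins [ 0.4364 -0.2358] r 0.0247
side Lcup rim obs [0.4439 0.2436 0.094 ] flange low/left/right side [array([0.4183, 0.2943, 0.008 ]), array([0.4914, 0.2663, 0.008 ]), array([0.3924, 0.2187, 0.008 ])]
ball [ 0.7577 -0.0291  0.041 ] diam 0.0669 0.0774 rad 0.758 side [199.1 174.4]
```

```bash
cat > go.py <<'E'
import sys,numpy as np
from workcell import bot
from scipy.spatial.transform import Rotation as R
o=bot.observe();p=o["position"];Rm=R.from_euler("xyz",o["tool_rot"]);Rt=R.from_euler("xyz",[np.pi,0,np.pi/2])
print("t",round(o["clock"],2),"p",p.round(4),"rpy",o["tool_rot"].round(4),"w",round(o["grip_width"],4),"F",o["force"].round(1))
print("twist",np.degrees((Rm.inv()*Rt).as_rotvec()).round(2))
for a in sys.argv[1:]:
    print(a,"travel",Rm.inv().apply(np.array(eval(a))-p).round(4))
E
python3 go.py "(.5,-.1,.2)" "(.444,.246,.2)"
```

```text
t 0.1 p [ 0.2193 -0.5849  0.2308] rpy [-3.1406e+00  1.0000e-04  3.5880e-01] w 0.0855 F [0.  0.1 0. ]
twist [-5.000e-02 -3.000e-02 -6.944e+01]
(.5,-.1,.2) travel [ 0.4331 -0.3555  0.0311]
(.444,.246,.2) travel [ 0.5021 -0.6991  0.0315]
```

Call:
apply_moves([
  {"travel": [0.433, -0.355, 0.031], "twist": [0, 0, -69.4], "claw": 0.085},
  {"travel": [0.433, -0.355, 0.031], "twist": [0, 0, -69.4], "claw": 0.085},
  {"travel": [0.433, -0.355, 0.031], "twist": [0, 0, -69.4], "claw": 0.085},
  {"travel": [0.433, -0.355, 0.031], "twist": [0, 0, -69.4], "claw": 0.085},
  {"travel": [0.433, -0.355, 0.031], "twist": [0, 0, -69.4], "claw": 0.085},
  {"travel": [0.433, -0.355, 0.031], "twist": [0, 0, -69.4], "claw": 0.085},
  {"travel": [0.433, -0.355, 0.031], "twist": [0, 0, -69.4], "claw": 0.085},
  {"travel": [0.433, -0.355, 0.031], "twist": [0, 0, -69.4], "claw": 0.085},
  {"travel": [0.433, -0.355, 0.031], "twist": [0, 0, -69.4], "claw": 0.085},
  {"travel": [0.433, -0.355, 0.031], "twist": [0, 0, -69.4], "claw": 0.085},
])

```text
clock: 1.1
position: [0.4703, -0.1515, 0.2035]
tool_rot: [-3.142, -0.0, 1.57]
force: [1.4, -0.7, 0.1]
grip_width: 0.0853
```

```bash
python3 go.py "(.5,-.1,.2)" "(.444,.246,.16)"
```

```text
t 1.1 p [ 0.4703 -0.1515  0.2035] rpy [-3.1415 -0.      1.5704] w 0.0853 F [ 1.4 -0.7  0.1]
twist [-0.   -0.   -0.03]
(.5,-.1,.2) travel [0.0516 0.0297 0.0035]
(.444,.246,.16) travel [ 0.3975 -0.0265  0.0435]
```

Call:
apply_moves([
  {"travel": [0.397, -0.026, 0.043], "twist": [0, 0, 0], "claw": 0.085},
  {"travel": [0.397, -0.026, 0.043], "twist": [0, 0, 0], "claw": 0.085},
  {"travel": [0.397, -0.026, 0.043], "twist": [0, 0, 0], "claw": 0.085},
  {"travel": [0.397, -0.026, 0.043], "twist": [0, 0, 0], "claw": 0.085},
  {"travel": [0.397, -0.026, 0.043], "twist": [0, 0, 0], "claw": 0.085},
  {"travel": [0.397, -0.026, 0.043], "twist": [0, 0, 0], "claw": 0.085},
  {"travel": [0.397, -0.026, 0.043], "twist": [0, 0, 0], "claw": 0.085},
  {"travel": [0.397, -0.026, 0.043], "twist": [0, 0, 0], "claw": 0.085},
  {"travel": [0.397, -0.026, 0.043], "twist": [0, 0, 0], "claw": 0.085},
])

```text
clock: 2.0
position: [0.4421, 0.2506, 0.1602]
tool_rot: [-3.141, -0.003, 1.578]
force: [0.3, -1.0, 1.0]
grip_width: 0.085
```

```bash
python3 go.py "(.444,.246,.048)"
python3 - <<'E'
from workcell import bot
import cv2,pickle
for n in("side","top"):
    f=bot.grab_frame(n); pickle.dump(f,open(f"{n}1.pkl","wb")); cv2.imwrite(f"pics/{n}1.png",cv2.resize(f["frame"],(768,576)))
E
```

```text
t 2.0 p [0.4421 0.2506 0.1602] rpy [-3.1406 -0.0032  1.578 ] w 0.085 F [ 0.3 -1.   1. ]
twist [-0.06 -0.18  0.41]
(.444,.246,.048) travel [-0.005   0.002   0.1122]
```

View pics/side1.png

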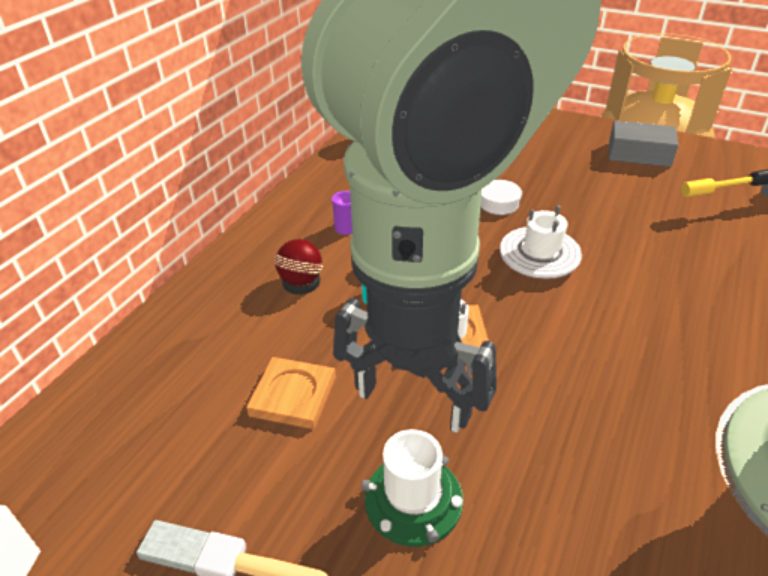

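The gripper hangs centred over the jig: fingertips at about (362,385) and (458,420), cup at (412,470). Checking that the arm has settled.

```bash
python3 go.py "(.444,.246,.048)"
```

```text
t 2.1 p [0.4434 0.2448 0.1602] rpy [-3.1406e+00  2.0000e-04  1.5726e+00] w 0.0851 F [ 0.5 -1.4 -0.3]
twist [-0.06  0.01  0.1 ]
(.444,.246,.048) travel [0.0013 0.0007 0.1122]
```

Call:
apply_moves([
  {"travel": [0, 0, 0.03], "twist": [0, 0, 0], "claw": 0.085},
  {"travel": [0, 0, 0.06], "twist": [0, 0, 0], "claw": 0.085},
  {"travel": [0, 0, 0.09], "twist": [0, 0, 0], "claw": 0.085},
  {"travel": [0, 0, 0.105], "twist": [0, 0, 0], "claw": 0.085},
  {"travel": [0, 0, 0.112], "twist": [0, 0, 0], "claw": 0.085},
  {"travel": [0, 0, 0.112], "twist": [0, 0, 0], "claw": 0.085},
])

```text
clock: 2.7
position: [0.4441, 0.2428, 0.0483]
tool_rot: [-3.141, 0.001, 1.569]
force: [-0.9, -0.8, -0.3]
grip_width: 0.085
```

Call:
apply_moves([
  {"travel": [0, 0, 0], "twist": [0, 0, 0], "claw": 0.05},
  {"travel": [0, 0, 0], "twist": [0, 0, 0], "claw": 0.05},
  {"travel": [0, 0, 0], "twist": [0, 0, 0], "claw": 0.05},
  {"travel": [0, 0, 0], "twist": [0, 0, 0], "claw": 0.05},
  {"travel": [0, 0, 0], "twist": [0, 0, 0], "claw": 0.05},
  {"travel": [0, 0, 0], "twist": [0, 0, 0], "claw": 0.05},
], force=50)

```text
clock: 3.3
position: [0.4445, 0.2437, 0.0498]
tool_rot: [3.14, -0.0, 1.57]
force: [-2.8, -2.5, 10.2]
grip_width: 0.0595
```

Call:
apply_moves([
  {"travel": [0, 0, -0.01], "twist": [0, 0, 0], "claw": 0.05},
  {"travel": [0, 0, -0.03], "twist": [0, 0, 0], "claw": 0.05},
  {"travel": [0, 0, -0.06], "twist": [0, 0, 0], "claw": 0.05},
  {"travel": [0, 0, -0.09], "twist": [0, 0, 0], "claw": 0.05},
  {"travel": [0, 0, -0.11], "twist": [0, 0, 0], "claw": 0.05},
  {"travel": [0, 0, -0.11], "twist": [0, 0, 0], "claw": 0.05},
  {"travel": [0, 0, -0.11], "twist": [0, 0, 0], "claw": 0.05},
])

```text
clock: 4.0
position: [0.4442, 0.2435, 0.159]
tool_rot: [3.141, -0.0, 1.57]
force: [0.5, 0.3, -2.9]
grip_width: 0.0594
```

```bash
cat > snap.py <<'E'
from workcell import bot
import cv2,pickle,sys
k=sys.argv[1]
for n in sys.argv[2:]:
    f=bot.grab_frame(n); pickle.dump(f,open(f"{n}{k}.pkl","wb")); cv2.imwrite(f"pics/{n}{k}.png",cv2.resize(f["frame"],(768,576)))
E
python3 snap.py 2 side; python3 go.py "(.647,.174,.16)"
```

```text
t 4.05 p [0.4439 0.2433 0.1583] rpy [-3.1412e+00  4.0000e-04  1.5698e+00] w 0.0594 F [-1.1 -0.1 -4. ]
twist [-0.02  0.02 -0.06]
(.647,.174,.16) travel [-0.0691  0.2032 -0.0018]
```

View pics/side2.png

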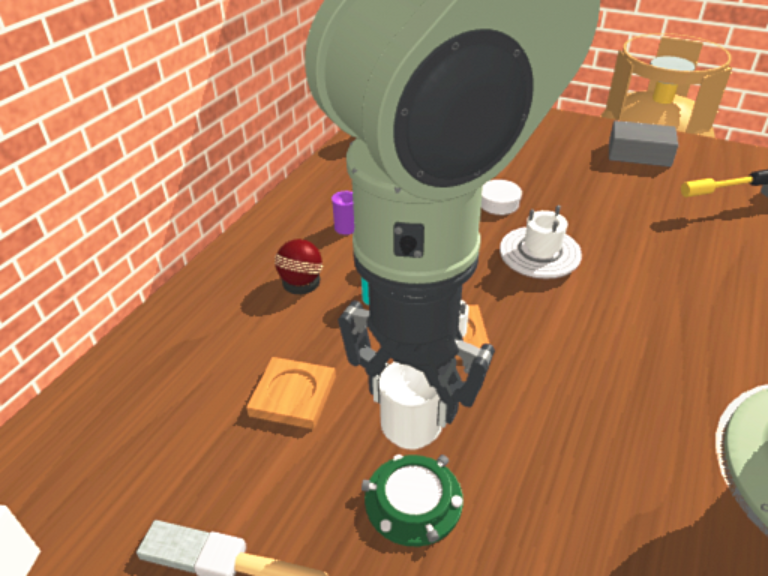

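Cup held upright, jig empty with its seat at (412,490). Moving to block C.

Call:
apply_moves([
  {"travel": [-0.01, 0.03, 0], "twist": [0, 0, 0], "claw": 0.05},
  {"travel": [-0.025, 0.07, 0], "twist": [0, 0, 0], "claw": 0.05},
  {"travel": [-0.04, 0.115, 0], "twist": [0, 0, 0], "claw": 0.05},
  {"travel": [-0.055, 0.16, 0], "twist": [0, 0, 0], "claw": 0.05},
  {"travel": [-0.067, 0.19, 0.02], "twist": [0, 0, 0], "claw": 0.05},
  {"travel": [-0.071, 0.203, 0.05], "twist": [0, 0, 0], "claw": 0.05},
  {"travel": [-0.071, 0.203, 0.08], "twist": [0, 0, 0], "claw": 0.05},
  {"travel": [-0.071, 0.203, 0.1], "twist": [0, 0, 0], "claw": 0.05},
  {"travel": [-0.071, 0.203, 0.1], "twist": [0, 0, 0], "claw": 0.05},
  {"travel": [-0.071, 0.203, 0.1], "twist": [0, 0, 0], "claw": 0.05},
])

```text
clock: 5.05
position: [0.6466, 0.1728, 0.0582]
tool_rot: [-3.14, 0.0, 1.57]
force: [1.1, 0.6, -3.5]
grip_width: 0.0592
```

```bash
python3 snap.py 3 side top; python3 go.py "(.647,.172,.041)"
python3 - <<'E'
from h import *
s,t=load(3)
cv2.imwrite("pics/z3.png",cv2.resize(s["frame"][200:370,130:330],None,fx=3,fy=3,interpolation=cv2.INTER_CUBIC))
E
```

```text
t 5.15 p [0.6475 0.1729 0.0597] rpy [ 3.1404e+00 -4.0000e-04  1.5702e+00] w 0.0589 F [ 0.1  0.4 -2.8]
twist [ 0.07 -0.02 -0.03]
(.647,.172,.041) travel [-0.0009 -0.0005  0.0187]
```

View pics/z3.png

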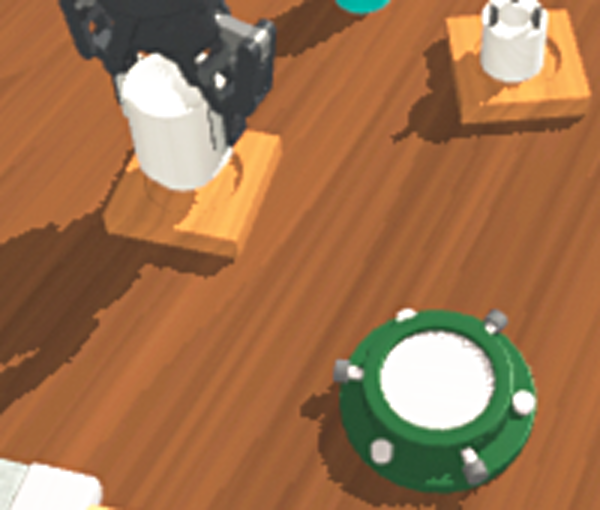

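Run:
```python
from h import *
s,t=load(3)
print(plane(s,276,326.5,.022), plane(s,437.5/3+130-.33,327,.022))
cv2.imwrite("pics/z3t.png",cv2.resize(t["frame"][240:310,115:195],None,fx=8,fy=8,interpolation=cv2.INTER_CUBIC))
```

```text
[0.44121766 0.24185368 0.022     ] [0.44157441 0.24305459 0.022     ]
```

Call:
apply_moves([
  {"travel": [0, 0, 0.005], "twist": [0, 0, 0], "claw": 0.05},
  {"travel": [0, 0, 0.01], "twist": [0, 0, 0], "claw": 0.05},
  {"travel": [0, 0, 0.014], "twist": [0, 0, 0], "claw": 0.05},
  {"travel": [0, 0, 0.016], "twist": [0, 0, 0], "claw": 0.05},
  {"travel": [0, 0, 0.016], "twist": [0, 0, 0], "claw": 0.05},
])

```text
clock: 5.65
position: [0.6469, 0.1725, 0.0423]
tool_rot: [-3.141, 0.0, 1.57]
force: [-0.9, -0.1, -3.0]
grip_width: 0.0592
```

View pics/z3t.png

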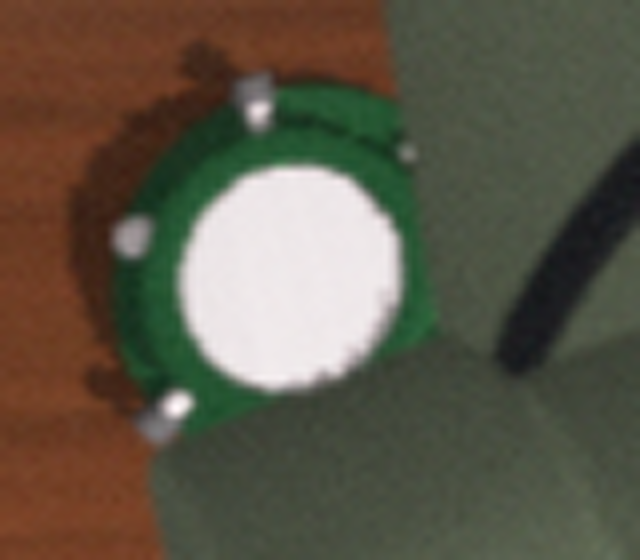

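Call:
apply_moves([
  {"travel": [0, 0, 0.001], "twist": [0, 0, 0], "claw": 0.05},
  {"travel": [0, 0, 0.002], "twist": [0, 0, 0], "claw": 0.05},
  {"travel": [0, 0, 0.002], "twist": [0, 0, 0], "claw": 0.05},
])

```text
clock: 5.95
position: [0.6472, 0.1727, 0.0409]
tool_rot: [3.141, -0.0, 1.57]
force: [-0.5, -1.1, -0.3]
grip_width: 0.0589
```

```bash
python3 - <<'E'
from h import *
s,t=load(3)
print(plane(t,290.5/8-.5+115,277.5/8-.5+240,.022))
E
python3 go.py
```

```text
[0.44367708 0.24555523 0.022     ]
t 5.95 p [0.6472 0.1727 0.0409] rpy [ 3.1413e+00 -1.0000e-04  1.5700e+00] w 0.0589 F [-0.5 -1.1 -0.3]
twist [ 0.02 -0.01 -0.05]
```

Call:
apply_moves([
  {"travel": [0, 0, 0.001], "twist": [0, 0, 0], "claw": 0.05},
  {"travel": [0, 0, 0.001], "twist": [0, 0, 0], "claw": 0.05},
])

```text
clock: 6.15
position: [0.6472, 0.1727, 0.0408]
tool_rot: [3.141, 0.0, 1.57]
force: [-6.8, -2.5, 15.2]
grip_width: 0.0591
```

Call:
apply_moves([
  {"travel": [0, 0, 0], "twist": [0, 0, 0], "claw": 0.065},
  {"travel": [0, 0, 0], "twist": [0, 0, 0], "claw": 0.075},
  {"travel": [0, 0, 0], "twist": [0, 0, 0], "claw": 0.085},
  {"travel": [0, 0, 0], "twist": [0, 0, 0], "claw": 0.085},
  {"travel": [0, 0, 0], "twist": [0, 0, 0], "claw": 0.085},
  {"travel": [0, 0, 0], "twist": [0, 0, 0], "claw": 0.085},
])

```text
clock: 6.75
position: [0.647, 0.1726, 0.0396]
tool_rot: [-3.142, -0.0, 1.57]
force: [1.1, 0.1, -0.7]
grip_width: 0.0848
```

Call:
apply_moves([
  {"travel": [0, 0, -0.03], "twist": [0, 0, 0], "claw": 0.085},
  {"travel": [0, 0, -0.07], "twist": [0, 0, 0], "claw": 0.085},
  {"travel": [0, 0, -0.11], "twist": [0, 0, 0], "claw": 0.085},
  {"travel": [-0.04, 0, -0.12], "twist": [0, 0, 0], "claw": 0.085},
  {"travel": [-0.09, -0.003, -0.12], "twist": [0, 0, 0], "claw": 0.085},
  {"travel": [-0.14, -0.003, -0.12], "twist": [0, 0, 0], "claw": 0.085},
  {"travel": [-0.19, -0.003, -0.12], "twist": [0, 0, 0], "claw": 0.085},
  {"travel": [-0.24, -0.003, -0.12], "twist": [0, 0, 0], "claw": 0.085},
  {"travel": [-0.285, -0.003, -0.12], "twist": [0, 0, 0], "claw": 0.085},
  {"travel": [-0.32, -0.003, -0.12], "twist": [0, 0, 0], "claw": 0.085},
])

```text
clock: 7.75
position: [0.6433, -0.1509, 0.1597]
tool_rot: [-3.142, 0.001, 1.568]
force: [-0.1, 0.0, 0.1]
grip_width: 0.0848
```

```bash
python3 snap.py 4 side top; python3 go.py "(.6436,-.1558,.1)"
```

```text
t 7.85 p [ 0.643  -0.154   0.1593] rpy [-3.1409e+00  2.6000e-03  1.5630e+00] w 0.0852 F [ 0.1  1.1 -0.2]
twist [-0.04  0.15 -0.45]
(.6436,-.1558,.1) travel [-0.0016  0.0007  0.0593]
```

View pics/side4.png

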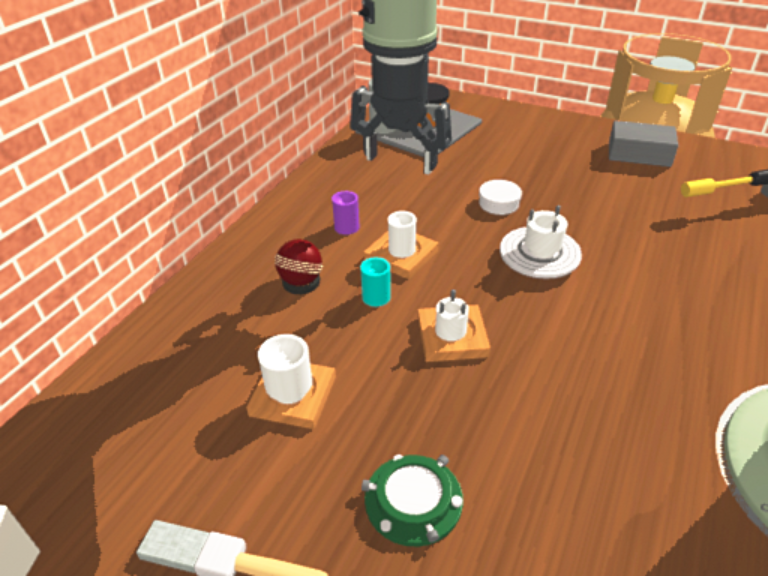

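Large cup stands upright in block C at (287,370). Gripper is over block A.

Call:
apply_moves([
  {"travel": [-0.008, 0, 0.03], "twist": [0, 0, 0], "claw": 0.085},
  {"travel": [-0.008, 0, 0.055], "twist": [0, 0, 0], "claw": 0.085},
  {"travel": [-0.008, 0, 0.055], "twist": [0, 0, 0], "claw": 0.085},
  {"travel": [-0.008, 0, 0.055], "twist": [0, 0, 0], "claw": 0.085},
])

```text
clock: 8.25
position: [0.644, -0.1547, 0.1052]
tool_rot: [-3.141, -0.0, 1.571]
force: [-0.4, 0.7, 0.6]
grip_width: 0.085
```

```bash
python3 go.py "(.6436,-.1558,.036)"
python3 - <<'E'
from h import *
s,t=load(4)
print("Lcup in C side",plane(s,284/1.5,352/1.5,.085))
for f,n,(x0,y0,x1,y1) in((s,"s",(160,215,230,290)),(t,"t",(155,155,215,215))):
    cv2.imwrite(f"pics/z4{n}.png",cv2.resize(f["frame"][y0:y1,x0:x1],None,fx=7,fy=7,interpolation=cv2.INTER_CUBIC))
E
```

```text
t 8.25 p [ 0.644  -0.1547  0.1052] rpy [-3.1414e+00 -5.0000e-04  1.5705e+00] w 0.085 F [-0.4  0.7  0.6]
twist [-0.01 -0.03 -0.02]
(.6436,-.1558,.036) travel [-0.0011 -0.0004  0.0692]
Lcup in C side [0.64590292 0.17455459 0.085     ]
```

View pics/z4t.png

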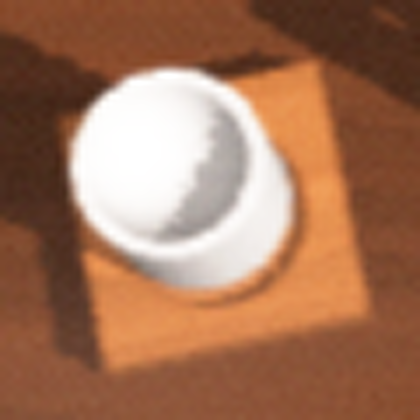

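Large cup sits centred in well C. Going down on the small cup.

Call:
apply_moves([
  {"travel": [0, 0, 0.025], "twist": [0, 0, 0], "claw": 0.085},
  {"travel": [0, 0, 0.05], "twist": [0, 0, 0], "claw": 0.085},
  {"travel": [0, 0, 0.064], "twist": [0, 0, 0], "claw": 0.085},
  {"travel": [0, 0, 0.069], "twist": [0, 0, 0], "claw": 0.085},
  {"travel": [0, 0, 0.069], "twist": [0, 0, 0], "claw": 0.06},
  {"travel": [0, 0, 0.069], "twist": [0, 0, 0], "claw": 0.05},
  {"travel": [0, 0, 0.069], "twist": [0, 0, 0], "claw": 0.035},
  {"travel": [0, 0, 0.069], "twist": [0, 0, 0], "claw": 0.035},
  {"travel": [0, 0, 0.069], "twist": [0, 0, 0], "claw": 0.035},
  {"travel": [0, 0, 0.069], "twist": [0, 0, 0], "claw": 0.035},
], force=40)

```text
clock: 9.25
position: [0.6444, -0.1555, 0.037]
tool_rot: [3.14, 0.0, 1.57]
force: [-2.1, -0.3, 7.7]
grip_width: 0.0434
```

Call:
apply_moves([
  {"travel": [0, 0, 0], "twist": [0, 0, 0], "claw": 0.035},
  {"travel": [0, 0, 0], "twist": [0, 0, 0], "claw": 0.035},
])

```text
clock: 9.45
position: [0.6444, -0.1555, 0.037]
tool_rot: [3.14, 0.0, 1.57]
force: [-1.6, 0.5, 8.2]
grip_width: 0.0433
```

Call:
apply_moves([
  {"travel": [0, 0, -0.01], "twist": [0, 0, 0], "claw": 0.035},
  {"travel": [0, 0, -0.04], "twist": [0, 0, 0], "claw": 0.035},
  {"travel": [0, 0, -0.08], "twist": [0, 0, 0], "claw": 0.035},
  {"travel": [0, 0, -0.115], "twist": [0, 0, 0], "claw": 0.035},
  {"travel": [0.03, -0.015, -0.135], "twist": [0, 0, 0], "claw": 0.035},
  {"travel": [0.065, -0.033, -0.135], "twist": [0, 0, 0], "claw": 0.035},
  {"travel": [0.105, -0.053, -0.135], "twist": [0, 0, 0], "claw": 0.035},
  {"travel": [0.145, -0.073, -0.135], "twist": [0, 0, 0], "claw": 0.035},
  {"travel": [0.185, -0.093, -0.135], "twist": [0, 0, 0], "claw": 0.035},
  {"travel": [0.22, -0.111, -0.135], "twist": [0, 0, 0], "claw": 0.035},
])

```text
clock: 10.45
position: [0.5319, 0.0665, 0.1717]
tool_rot: [3.141, -0.0, 1.571]
force: [0.4, 0.8, -2.5]
grip_width: 0.0428
```

```bash
python3 go.py "(.4425,.244,.17)"
```

```text
t 10.45 p [0.5319 0.0665 0.1717] rpy [ 3.1405e+00 -1.0000e-04  1.5708e+00] w 0.0428 F [ 0.4  0.8 -2.5]
twist [ 0.06 -0.   -0.  ]
(.4425,.244,.17) travel [ 0.1775 -0.0894  0.0016]
```

Call:
apply_moves([
  {"travel": [0.04, -0.02, 0], "twist": [0, 0, 0], "claw": 0.035},
  {"travel": [0.08, -0.04, 0], "twist": [0, 0, 0], "claw": 0.035},
  {"travel": [0.12, -0.06, 0], "twist": [0, 0, 0], "claw": 0.035},
  {"travel": [0.155, -0.078, 0], "twist": [0, 0, 0], "claw": 0.035},
  {"travel": [0.175, -0.088, 0.02], "twist": [0, 0, 0], "claw": 0.035},
  {"travel": [0.1795, -0.0905, 0.05], "twist": [0, 0, 0], "claw": 0.035},
  {"travel": [0.1795, -0.0905, 0.08], "twist": [0, 0, 0], "claw": 0.035},
  {"travel": [0.1795, -0.0905, 0.1], "twist": [0, 0, 0], "claw": 0.035},
  {"travel": [0.1795, -0.0905, 0.1], "twist": [0, 0, 0], "claw": 0.035},
  {"travel": [0.1795, -0.0905, 0.1], "twist": [0, 0, 0], "claw": 0.035},
])

```text
clock: 11.45
position: [0.4429, 0.2445, 0.0716]
tool_rot: [3.141, -0.0, 1.57]
force: [0.1, 0.6, -1.3]
grip_width: 0.0431
```

```bash
python3 snap.py 5 side; python3 go.py "(.4425,.244,.046)"
python3 - <<'E'
import pickle,cv2
s=pickle.load(open("side5.pkl","rb"))
cv2.imwrite("pics/z5.png",cv2.resize(s["frame"][260:380,200:350],None,fx=4,fy=4,interpolation=cv2.INTER_CUBIC))
E
```

```text
t 11.5 p [0.4432 0.2446 0.072 ] rpy [ 3.1403e+00 -7.0000e-04  1.5699e+00] w 0.043 F [ 0.3 -0.4 -2.7]
twist [ 0.08 -0.04 -0.05]
(.4425,.244,.046) travel [-0.0006 -0.0007  0.026 ]
```

View pics/z5.png

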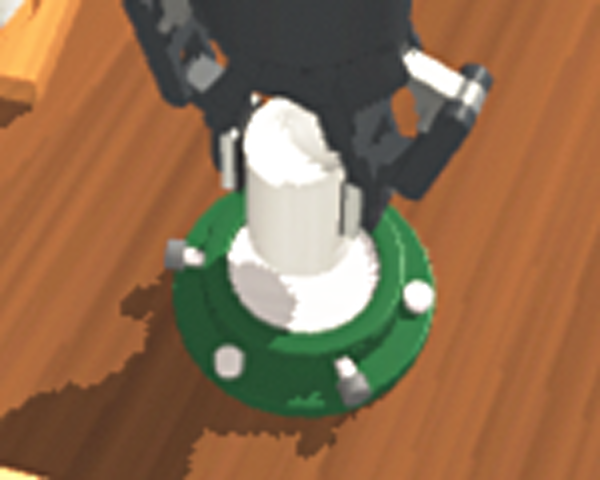

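Small cup centred over the seat; seating it.

Call:
apply_moves([
  {"travel": [0, 0, 0.01], "twist": [0, 0, 0], "claw": 0.035},
  {"travel": [0, 0, 0.018], "twist": [0, 0, 0], "claw": 0.035},
  {"travel": [0, 0, 0.023], "twist": [0, 0, 0], "claw": 0.035},
  {"travel": [0, 0, 0.024], "twist": [0, 0, 0], "claw": 0.035},
  {"travel": [0, 0, 0.025], "twist": [0, 0, 0], "claw": 0.035},
  {"travel": [0, 0, 0.025], "twist": [0, 0, 0], "claw": 0.035},
])

```text
clock: 12.1
position: [0.4423, 0.2441, 0.046]
tool_rot: [-3.141, 0.001, 1.57]
force: [-4.7, -1.3, 7.6]
grip_width: 0.0431
```

Call:
apply_moves([
  {"travel": [0, 0, 0], "twist": [0, 0, 0], "claw": 0.05},
  {"travel": [0, 0, 0], "twist": [0, 0, 0], "claw": 0.065},
  {"travel": [0, 0, 0], "twist": [0, 0, 0], "claw": 0.08},
  {"travel": [0, 0, 0], "twist": [0, 0, 0], "claw": 0.085},
  {"travel": [0, 0, 0], "twist": [0, 0, 0], "claw": 0.085},
  {"travel": [0, 0, 0], "twist": [0, 0, 0], "claw": 0.085},
  {"travel": [0, 0, -0.03], "twist": [0, 0, 0], "claw": 0.085},
  {"travel": [0, 0, -0.07], "twist": [0, 0, 0], "claw": 0.085},
  {"travel": [0, 0, -0.11], "twist": [0, 0, 0], "claw": 0.085},
  {"travel": [-0.02, 0.01, -0.125], "twist": [0, 0, 0], "claw": 0.085},
])

```text
clock: 13.1
position: [0.4526, 0.2269, 0.1742]
tool_rot: [3.138, -0.003, 1.574]
force: [0.9, -1.3, -1.2]
grip_width: 0.0849
```

Call:
apply_moves([
  {"travel": [-0.05, 0.02, 0], "twist": [0, 0, 0], "claw": 0.085},
  {"travel": [-0.095, 0.03, 0], "twist": [0, 0, 0], "claw": 0.085},
  {"travel": [-0.143, 0.03, 0], "twist": [0, 0, 0], "claw": 0.085},
  {"travel": [-0.191, 0.03, 0], "twist": [0, 0, 0], "claw": 0.085},
  {"travel": [-0.239, 0.03, 0], "twist": [0, 0, 0], "claw": 0.085},
  {"travel": [-0.287, 0.03, 0], "twist": [0, 0, 0], "claw": 0.085},
  {"travel": [-0.335, 0.02, 0], "twist": [0, 0, 0], "claw": 0.085},
  {"travel": [-0.38, 0.01, 0], "twist": [0, 0, 0], "claw": 0.085},
  {"travel": [-0.42, 0, 0], "twist": [0, 0, 0], "claw": 0.085},
  {"travel": [-0.445, -0.008, 0], "twist": [0, 0, 0], "claw": 0.085},
])

```text
clock: 14.1
position: [0.443, -0.2238, 0.1706]
tool_rot: [-3.141, 0.001, 1.567]
force: [0.3, 0.1, 0.9]
grip_width: 0.0849
```

```bash
python3 snap.py 6 side top; python3 go.py "(.4367,-.2365,.12)";python3 - <<'E'
import pickle,cv2
s=pickle.load(open("side6.pkl","rb"))
cv2.imwrite("pics/z6.png",cv2.resize(s["frame"][80:370,150:410],None,fx=2,fy=2,interpolation=cv2.INTER_CUBIC))
E
```

```text
t 14.2 p [ 0.4426 -0.2244  0.1704] rpy [-3.1407e+00  9.0000e-04  1.5647e+00] w 0.085 F [0.9 0.3 0. ]
twist [-0.05  0.05 -0.35]
(.4367,-.2365,.12) travel [-0.0121 -0.0058  0.0504]
```

View pics/z6.png

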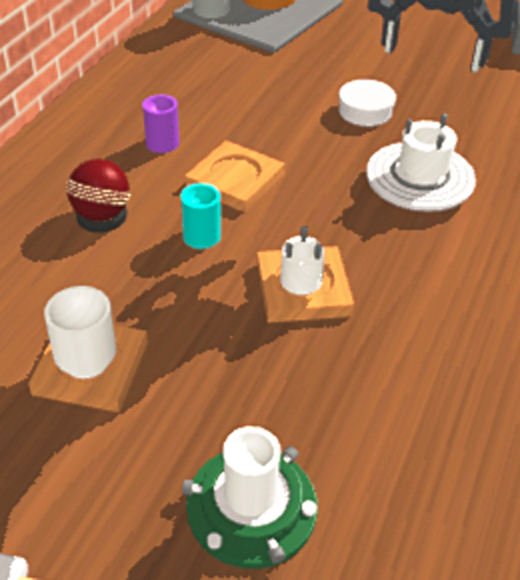

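View pics/top6.png

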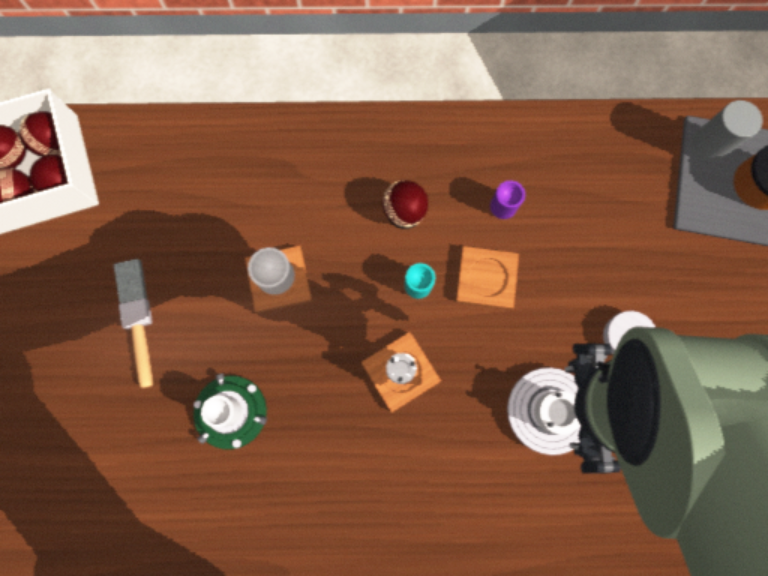

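Small cup stands centred in the jig seat (side (250,480)); well A is empty. Next the large crown.

Call:
apply_moves([
  {"travel": [-0.012, -0.006, 0.01], "twist": [0, 0, 0], "claw": 0.085},
  {"travel": [-0.012, -0.006, 0.03], "twist": [0, 0, 0], "claw": 0.085},
  {"travel": [-0.012, -0.006, 0.05], "twist": [0, 0, 0], "claw": 0.085},
  {"travel": [-0.012, -0.006, 0.05], "twist": [0, 0, 0], "claw": 0.085},
  {"travel": [-0.012, -0.006, 0.05], "twist": [0, 0, 0], "claw": 0.085},
])

```text
clock: 14.7
position: [0.4383, -0.2322, 0.1206]
tool_rot: [-3.141, -0.001, 1.571]
force: [0.5, 0.0, 0.3]
grip_width: 0.0848
```

```bash
python3 go.py "(.4367,-.2365,.042)"
```

```text
t 14.7 p [ 0.4383 -0.2322  0.1206] rpy [-3.1409e+00 -6.0000e-04  1.5712e+00] w 0.0848 F [0.5 0.  0.3]
twist [-0.04 -0.04  0.02]
(.4367,-.2365,.042) travel [-0.0043 -0.0015  0.0786]
```

Call:
apply_moves([
  {"travel": [-0.004, -0.001, 0.025], "twist": [0, 0, 0], "claw": 0.085},
  {"travel": [-0.004, -0.001, 0.05], "twist": [0, 0, 0], "claw": 0.085},
  {"travel": [-0.004, -0.001, 0.07], "twist": [0, 0, 0], "claw": 0.085},
  {"travel": [-0.004, -0.001, 0.078], "twist": [0, 0, 0], "claw": 0.085},
  {"travel": [-0.004, -0.001, 0.078], "twist": [0, 0, 0], "claw": 0.07},
  {"travel": [-0.004, -0.001, 0.078], "twist": [0, 0, 0], "claw": 0.05},
  {"travel": [-0.004, -0.001, 0.078], "twist": [0, 0, 0], "claw": 0.05},
  {"travel": [-0.004, -0.001, 0.078], "twist": [0, 0, 0], "claw": 0.05},
  {"travel": [-0.004, -0.001, 0.078], "twist": [0, 0, 0], "claw": 0.05},
  {"travel": [-0.004, -0.001, 0.078], "twist": [0, 0, 0], "claw": 0.05},
], force=50)

```text
clock: 15.7
position: [0.4375, -0.2369, 0.0439]
tool_rot: [3.141, 0.001, 1.57]
force: [-3.0, 2.5, 8.4]
grip_width: 0.0592
```

```bash
python3 go.py "(.6447,-.1546,.14)"
```

```text
t 15.7 p [ 0.4375 -0.2369  0.0439] rpy [3.1407e+00 7.0000e-04 1.5699e+00] w 0.0592 F [-3.   2.5  8.4]
twist [ 0.05  0.04 -0.05]
(.6447,-.1546,.14) travel [ 0.0824  0.2072 -0.096 ]
```

Call:
apply_moves([
  {"travel": [0, 0, -0.01], "twist": [0, 0, 0], "claw": 0.05},
  {"travel": [0, 0, -0.04], "twist": [0, 0, 0], "claw": 0.05},
  {"travel": [0, 0, -0.08], "twist": [0, 0, 0], "claw": 0.05},
  {"travel": [0.005, 0.01, -0.11], "twist": [0, 0, 0], "claw": 0.05},
  {"travel": [0.02, 0.05, -0.115], "twist": [0, 0, 0], "claw": 0.05},
  {"travel": [0.036, 0.09, -0.115], "twist": [0, 0, 0], "claw": 0.05},
  {"travel": [0.052, 0.13, -0.115], "twist": [0, 0, 0], "claw": 0.05},
  {"travel": [0.068, 0.17, -0.115], "twist": [0, 0, 0], "claw": 0.05},
  {"travel": [0.08, 0.2, -0.115], "twist": [0, 0, 0], "claw": 0.05},
  {"travel": [0.0825, 0.207, -0.1], "twist": [0, 0, 0], "claw": 0.05},
])

```text
clock: 16.7
position: [0.6481, -0.1516, 0.1452]
tool_rot: [3.137, -0.001, 1.573]
force: [-0.8, -0.4, -2.1]
grip_width: 0.0591
```

Call:
apply_moves([
  {"travel": [0, 0, 0.02], "twist": [0, 0, 0], "claw": 0.05},
  {"travel": [0, 0, 0.05], "twist": [0, 0, 0], "claw": 0.05},
  {"travel": [0, 0, 0.075], "twist": [0, 0, 0], "claw": 0.05},
  {"travel": [0, 0, 0.085], "twist": [0, 0, 0], "claw": 0.05},
  {"travel": [0, 0, 0.085], "twist": [0, 0, 0], "claw": 0.05},
  {"travel": [0, 0, 0.085], "twist": [0, 0, 0], "claw": 0.05},
])

```text
clock: 17.3
position: [0.6448, -0.1546, 0.0591]
tool_rot: [3.14, 0.0, 1.57]
force: [0.7, -0.3, -3.2]
grip_width: 0.0585
```

```bash
python3 snap.py 7 side; python3 go.py "(.6447,-.1546,.035)";python3 - <<'E'
import pickle,cv2
s=pickle.load(open("side7.pkl","rb"))
cv2.imwrite("pics/z7.png",cv2.resize(s["frame"][90:230,200:390],None,fx=4,fy=4,interpolation=cv2.INTER_CUBIC))
E
```

```text
t 17.35 p [ 0.645  -0.1546  0.0593] rpy [3.1397e+00 2.0000e-04 1.5697e+00] w 0.0587 F [-0.2  1.3 -2.5]
twist [ 0.11  0.01 -0.06]
(.6447,-.1546,.035) travel [ 0.     -0.0004  0.0243]
```

View pics/z7.png

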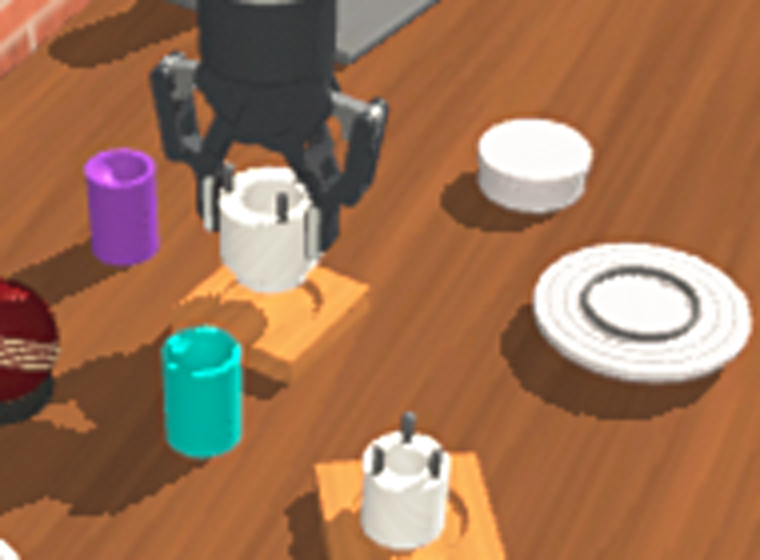

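Large crown upright over well A; the turntable ring is empty and visible at (640,303).

Call:
apply_moves([
  {"travel": [0, 0, 0.01], "twist": [0, 0, 0], "claw": 0.05},
  {"travel": [0, 0, 0.018], "twist": [0, 0, 0], "claw": 0.05},
  {"travel": [0, 0, 0.022], "twist": [0, 0, 0], "claw": 0.05},
  {"travel": [0, 0, 0.0235], "twist": [0, 0, 0], "claw": 0.05},
  {"travel": [0, 0, 0.0235], "twist": [0, 0, 0], "claw": 0.05},
])

```text
clock: 17.85
position: [0.6439, -0.1544, 0.0349]
tool_rot: [-3.141, 0.0, 1.57]
force: [-9.7, 0.9, 18.3]
grip_width: 0.0589
```

Run:
```python
import pickle
from h import *
s=pickle.load(open("side7.pkl","rb"))
print("ring c",plane(s,640.5/4-.5+200,303.5/4-.5+90,.026),"disc c",plane(s,(534+750)/8+199.6,311/4+89.6,.021))
```

```text
ring c [ 0.43835914 -0.23780458  0.026     ] disc c [ 0.43634226 -0.23738038  0.021     ]
```

Call:
apply_moves([
  {"travel": [0, 0, -0.001], "twist": [0, 0, 0], "claw": 0.065},
  {"travel": [0, 0, -0.001], "twist": [0, 0, 0], "claw": 0.075},
  {"travel": [0, 0, -0.001], "twist": [0, 0, 0], "claw": 0.085},
  {"travel": [0, 0, -0.001], "twist": [0, 0, 0], "claw": 0.085},
  {"travel": [0, 0, -0.001], "twist": [0, 0, 0], "claw": 0.085},
  {"travel": [0, 0, -0.03], "twist": [0, 0, 0], "claw": 0.085},
  {"travel": [0, 0, -0.07], "twist": [0, 0, 0], "claw": 0.085},
  {"travel": [0, 0, -0.11], "twist": [0, 0, 0], "claw": 0.085},
  {"travel": [0.02, -0.02, -0.12], "twist": [0, 0, 0], "claw": 0.085},
  {"travel": [0.05, -0.05, -0.12], "twist": [0, 0, 0], "claw": 0.085},
])

```text
clock: 18.85
position: [0.5953, -0.1052, 0.1559]
tool_rot: [3.138, 0.001, 1.567]
force: [0.1, 1.5, -1.8]
grip_width: 0.085
```

Call:
apply_moves([
  {"travel": [0.03, -0.03, 0], "twist": [0, 0, 0], "claw": 0.085},
  {"travel": [0.06, -0.06, 0], "twist": [0, 0, 0], "claw": 0.085},
  {"travel": [0.08, -0.08, 0], "twist": [0, 0, 0], "claw": 0.085},
  {"travel": [0.089, -0.091, 0.02], "twist": [0, 0, 0], "claw": 0.085},
  {"travel": [0.089, -0.091, 0.04], "twist": [0, 0, 0], "claw": 0.085},
  {"travel": [0.089, -0.091, 0.04], "twist": [0, 0, 0], "claw": 0.085},
  {"travel": [0.089, -0.091, 0.04], "twist": [0, 0, 0], "claw": 0.085},
])

```text
clock: 19.55
position: [0.5036, -0.0153, 0.1145]
tool_rot: [-3.141, -0.0, 1.57]
force: [-1.2, 0.2, 1.0]
grip_width: 0.0853
```

```bash
python3 snap.py 8 side; python3 go.py "(.5026,-.0151,.028)"
```

```text
t 19.6 p [ 0.5039 -0.0154  0.1148] rpy [ 3.1410e+00 -1.0000e-04  1.5697e+00] w 0.0848 F [ 0.1 -0.1 -0.4]
twist [ 0.03 -0.01 -0.06]
(.5026,-.0151,.028) travel [ 0.0003 -0.0014  0.0868]
```

View pics/side8.png

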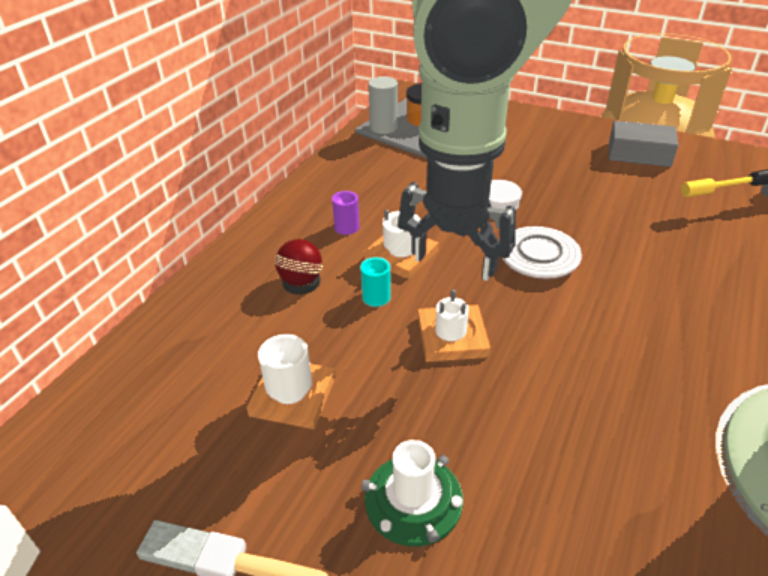

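Gripper centred above the small crown; descending.

Call:
apply_moves([
  {"travel": [0, -0.001, 0.03], "twist": [0, 0, 0], "claw": 0.085},
  {"travel": [0, -0.001, 0.06], "twist": [0, 0, 0], "claw": 0.085},
  {"travel": [0, -0.001, 0.08], "twist": [0, 0, 0], "claw": 0.085},
  {"travel": [0, -0.001, 0.087], "twist": [0, 0, 0], "claw": 0.085},
  {"travel": [0, -0.001, 0.087], "twist": [0, 0, 0], "claw": 0.07},
  {"travel": [0, -0.001, 0.087], "twist": [0, 0, 0], "claw": 0.055},
  {"travel": [0, -0.001, 0.087], "twist": [0, 0, 0], "claw": 0.035},
  {"travel": [0, -0.001, 0.087], "twist": [0, 0, 0], "claw": 0.035},
  {"travel": [0, -0.001, 0.087], "twist": [0, 0, 0], "claw": 0.035},
  {"travel": [0, -0.001, 0.087], "twist": [0, 0, 0], "claw": 0.035},
], force=40)

```text
clock: 20.6
position: [0.5031, -0.0154, 0.0285]
tool_rot: [3.14, 0.0, 1.57]
force: [-2.8, -0.1, 10.9]
grip_width: 0.0429
```

Call:
apply_moves([
  {"travel": [0, 0, 0], "twist": [0, 0, 0], "claw": 0.035},
  {"travel": [0, 0, 0], "twist": [0, 0, 0], "claw": 0.035},
])

```text
clock: 20.8
position: [0.5031, -0.0154, 0.0285]
tool_rot: [3.14, 0.0, 1.57]
force: [-2.9, 0.0, 12.0]
grip_width: 0.0429
```

```bash
python3 go.py "(.4373,-.2375,.14)"
```

```text
t 20.8 p [ 0.5031 -0.0154  0.0285] rpy [3.1398e+00 3.0000e-04 1.5697e+00] w 0.0429 F [-2.9  0.  12. ]
twist [ 0.1   0.02 -0.06]
(.4373,-.2375,.14) travel [-0.2222 -0.0654 -0.1116]
```

Call:
apply_moves([
  {"travel": [0, 0, -0.01], "twist": [0, 0, 0], "claw": 0.035},
  {"travel": [0, 0, -0.04], "twist": [0, 0, 0], "claw": 0.035},
  {"travel": [0, 0, -0.08], "twist": [0, 0, 0], "claw": 0.035},
  {"travel": [-0.01, -0.003, -0.11], "twist": [0, 0, 0], "claw": 0.035},
  {"travel": [-0.05, -0.015, -0.115], "twist": [0, 0, 0], "claw": 0.035},
  {"travel": [-0.09, -0.027, -0.115], "twist": [0, 0, 0], "claw": 0.035},
  {"travel": [-0.13, -0.039, -0.115], "twist": [0, 0, 0], "claw": 0.035},
  {"travel": [-0.17, -0.05, -0.115], "twist": [0, 0, 0], "claw": 0.035},
  {"travel": [-0.205, -0.06, -0.115], "twist": [0, 0, 0], "claw": 0.035},
  {"travel": [-0.222, -0.0655, -0.1], "twist": [0, 0, 0], "claw": 0.035},
])

```text
clock: 21.8
position: [0.4363, -0.2409, 0.129]
tool_rot: [3.139, 0.003, 1.566]
force: [0.2, 0.6, -1.6]
grip_width: 0.0426
```

Call:
apply_moves([
  {"travel": [0, 0, 0.02], "twist": [0, 0, 0], "claw": 0.035},
  {"travel": [0, 0, 0.045], "twist": [0, 0, 0], "claw": 0.035},
  {"travel": [0, 0, 0.062], "twist": [0, 0, 0], "claw": 0.035},
  {"travel": [0, 0, 0.067], "twist": [0, 0, 0], "claw": 0.035},
  {"travel": [0, 0, 0.067], "twist": [0, 0, 0], "claw": 0.035},
  {"travel": [0, 0, 0.067], "twist": [0, 0, 0], "claw": 0.035},
])

```text
clock: 22.4
position: [0.4372, -0.2372, 0.061]
tool_rot: [3.141, 0.0, 1.57]
force: [0.1, -1.3, -2.6]
grip_width: 0.0426
```

```bash
python3 snap.py 9 side; python3 go.py "(.4373,-.2375,.0375)";python3 - <<'E'
import pickle,cv2
s=pickle.load(open("side9.pkl","rb"))
cv2.imwrite("pics/z9.png",cv2.resize(s["frame"][90:230,230,][:] if 0 else s["frame"][90:230,230:410],None,fx=4,fy=4,interpolation=cv2.INTER_CUBIC))
E
```

```text
t 22.45 p [ 0.4372 -0.2373  0.0611] rpy [3.1404e+00 5.0000e-04 1.5702e+00] w 0.0428 F [ 0.2 -0.2 -0.5]
twist [ 0.07  0.03 -0.04]
(.4373,-.2375,.0375) travel [-0.0001  0.      0.0236]
```

View pics/z9.png

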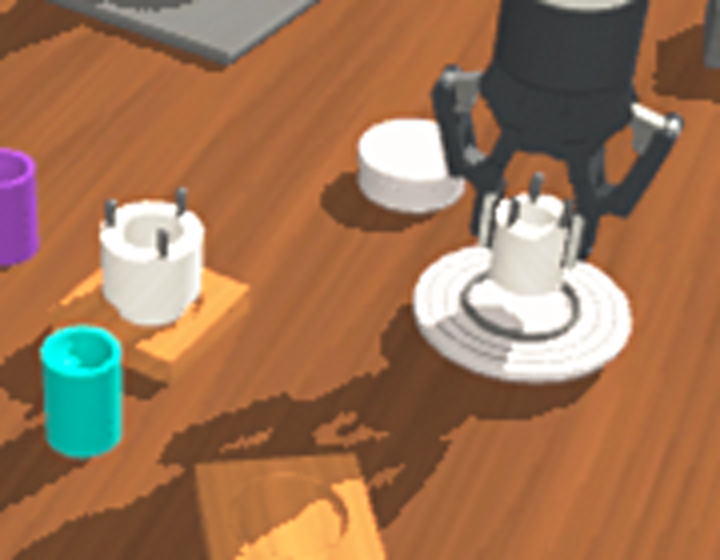

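Small crown is upright and centred over the ring.

Call:
apply_moves([
  {"travel": [0, 0, 0.01], "twist": [0, 0, 0], "claw": 0.035},
  {"travel": [0, 0, 0.018], "twist": [0, 0, 0], "claw": 0.035},
  {"travel": [0, 0, 0.022], "twist": [0, 0, 0], "claw": 0.035},
  {"travel": [0, 0, 0.0235], "twist": [0, 0, 0], "claw": 0.035},
  {"travel": [0, 0, 0.0235], "twist": [0, 0, 0], "claw": 0.035},
])

```text
clock: 22.95
position: [0.4365, -0.2372, 0.037]
tool_rot: [-3.141, 0.0, 1.57]
force: [-5.5, 1.7, 18.6]
grip_width: 0.043
```

Call:
apply_moves([
  {"travel": [0, 0, -0.001], "twist": [0, 0, 0], "claw": 0.05},
  {"travel": [0, 0, -0.001], "twist": [0, 0, 0], "claw": 0.065},
  {"travel": [0, 0, -0.001], "twist": [0, 0, 0], "claw": 0.08},
  {"travel": [0, 0, -0.001], "twist": [0, 0, 0], "claw": 0.085},
  {"travel": [0, 0, -0.001], "twist": [0, 0, 0], "claw": 0.085},
  {"travel": [0, 0, -0.001], "twist": [0, 0, 0], "claw": 0.085},
  {"travel": [0, 0, -0.03], "twist": [0, 0, 0], "claw": 0.085},
  {"travel": [0, 0, -0.07], "twist": [0, 0, 0], "claw": 0.085},
  {"travel": [0, 0, -0.11], "twist": [0, 0, 0], "claw": 0.085},
  {"travel": [0.02, 0.01, -0.125], "twist": [0, 0, 0], "claw": 0.085},
])

```text
clock: 23.95
position: [0.4468, -0.2195, 0.1648]
tool_rot: [3.139, 0.002, 1.566]
force: [0.2, 0.4, -1.3]
grip_width: 0.0849
```

Call:
apply_moves([
  {"travel": [0.035, 0.018, 0], "twist": [0, 0, 0], "claw": 0.085},
  {"travel": [0.075, 0.038, 0], "twist": [0, 0, 0], "claw": 0.085},
  {"travel": [0.115, 0.058, 0], "twist": [0, 0, 0], "claw": 0.085},
  {"travel": [0.155, 0.08, 0], "twist": [0, 0, 0], "claw": 0.085},
  {"travel": [0.195, 0.1, 0], "twist": [0, 0, 0], "claw": 0.085},
  {"travel": [0.235, 0.12, 0], "twist": [0, 0, 0], "claw": 0.085},
  {"travel": [0.275, 0.14, 0], "twist": [0, 0, 0], "claw": 0.085},
  {"travel": [0.315, 0.16, 0], "twist": [0, 0, 0], "claw": 0.085},
  {"travel": [0.35, 0.18, 0], "twist": [0, 0, 0], "claw": 0.085},
  {"travel": [0.375, 0.19, 0], "twist": [0, 0, 0], "claw": 0.085},
])

```text
clock: 24.95
position: [0.6377, 0.1606, 0.1614]
tool_rot: [-3.142, -0.001, 1.572]
force: [-0.8, -0.9, 0.0]
grip_width: 0.0847
```

```bash
python3 snap.py 10 side top; python3 go.py "(.6465,.174,.12)"
```

```text
t 25.05 p [0.6371 0.1623 0.1612] rpy [-3.1413e+00 -2.3000e-03  1.5744e+00] w 0.0851 F [-1.2 -0.3 -0.2]
twist [-0.02 -0.13  0.21]
(.6465,.174,.12) travel [0.0116 0.0094 0.0413]
```

View pics/side10.png

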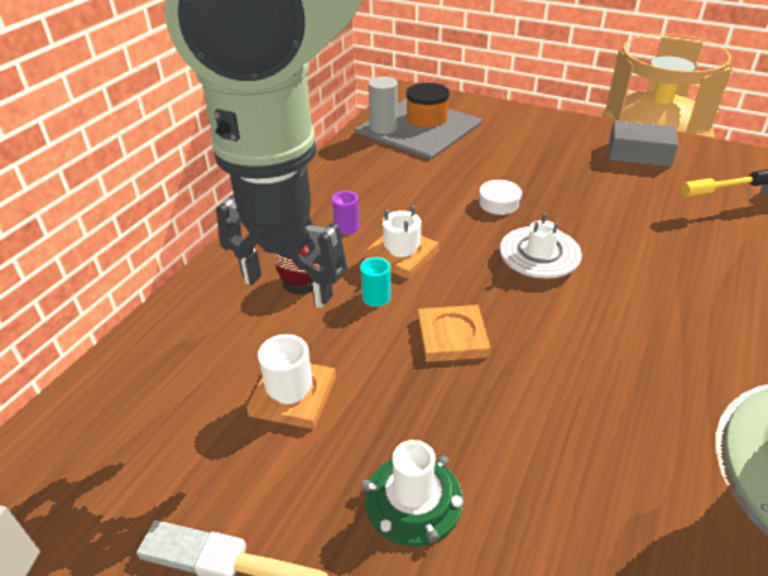

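View pics/top10.png

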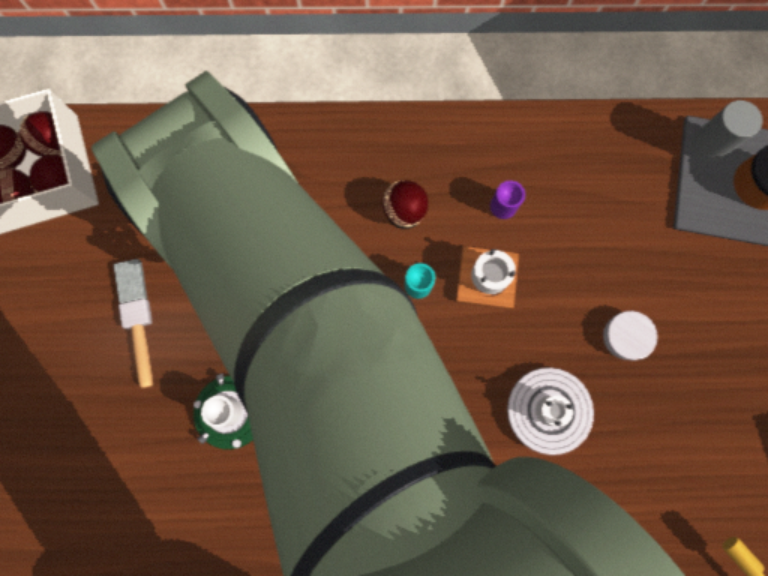

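Small crown stands inside the ring at (543,240), large crown in A at (402,235), B empty with its well at (453,330), ball untouched. Last move: large cup from C to B.

Call:
apply_moves([
  {"travel": [0.011, 0.0095, 0.01], "twist": [0, 0, 0], "claw": 0.085},
  {"travel": [0.011, 0.0095, 0.03], "twist": [0, 0, 0], "claw": 0.085},
  {"travel": [0.011, 0.0095, 0.04], "twist": [0, 0, 0], "claw": 0.085},
  {"travel": [0.011, 0.0095, 0.04], "twist": [0, 0, 0], "claw": 0.085},
])

```text
clock: 25.45
position: [0.6459, 0.1677, 0.1198]
tool_rot: [-3.139, 0.001, 1.569]
force: [-0.5, -0.7, -0.8]
grip_width: 0.0849
```

```bash
python3 go.py "(.6465,.174,.041)"
```

```text
t 25.45 p [0.6459 0.1677 0.1198] rpy [-3.1389e+00  1.0000e-03  1.5694e+00] w 0.0849 F [-0.5 -0.7 -0.8]
twist [-0.15  0.06 -0.08]
(.6465,.174,.041) travel [0.0064 0.0008 0.0788]
```

Call:
apply_moves([
  {"travel": [0.005, 0.001, 0.025], "twist": [0, 0, 0], "claw": 0.085},
  {"travel": [0.005, 0.001, 0.05], "twist": [0, 0, 0], "claw": 0.085},
  {"travel": [0.005, 0.001, 0.07], "twist": [0, 0, 0], "claw": 0.085},
  {"travel": [0.005, 0.001, 0.078], "twist": [0, 0, 0], "claw": 0.085},
  {"travel": [0.005, 0.001, 0.078], "twist": [0, 0, 0], "claw": 0.07},
  {"travel": [0.005, 0.001, 0.078], "twist": [0, 0, 0], "claw": 0.05},
  {"travel": [0.005, 0.001, 0.078], "twist": [0, 0, 0], "claw": 0.05},
  {"travel": [0.005, 0.001, 0.078], "twist": [0, 0, 0], "claw": 0.05},
  {"travel": [0.005, 0.001, 0.078], "twist": [0, 0, 0], "claw": 0.05},
  {"travel": [0.005, 0.001, 0.078], "twist": [0, 0, 0], "claw": 0.05},
], force=50)

```text
clock: 26.45
position: [0.6483, 0.1737, 0.045]
tool_rot: [3.14, -0.0, 1.57]
force: [-1.6, -1.5, 8.0]
grip_width: 0.0593
```

```bash
python3 go.py "(.5003,-.0165,.14)"
```

```text
t 26.45 p [0.6483 0.1737 0.045 ] rpy [ 3.1399e+00 -4.0000e-04  1.5698e+00] w 0.0593 F [-1.6 -1.5  8. ]
twist [ 0.1  -0.02 -0.06]
(.5003,-.0165,.14) travel [-0.1903 -0.1476 -0.0953]
```

Call:
apply_moves([
  {"travel": [0, 0, -0.01], "twist": [0, 0, 0], "claw": 0.05},
  {"travel": [0, 0, -0.04], "twist": [0, 0, 0], "claw": 0.05},
  {"travel": [0, 0, -0.08], "twist": [0, 0, 0], "claw": 0.05},
  {"travel": [-0.01, -0.008, -0.11], "twist": [0, 0, 0], "claw": 0.05},
  {"travel": [-0.04, -0.032, -0.115], "twist": [0, 0, 0], "claw": 0.05},
  {"travel": [-0.075, -0.059, -0.115], "twist": [0, 0, 0], "claw": 0.05},
  {"travel": [-0.11, -0.086, -0.115], "twist": [0, 0, 0], "claw": 0.05},
  {"travel": [-0.145, -0.113, -0.115], "twist": [0, 0, 0], "claw": 0.05},
  {"travel": [-0.175, -0.137, -0.115], "twist": [0, 0, 0], "claw": 0.05},
  {"travel": [-0.19, -0.148, -0.1], "twist": [0, 0, 0], "claw": 0.05},
])

```text
clock: 27.45
position: [0.4983, -0.0192, 0.1455]
tool_rot: [3.139, 0.002, 1.567]
force: [0.7, 0.6, -3.8]
grip_width: 0.0589
```

Call:
apply_moves([
  {"travel": [0, 0, 0.02], "twist": [0, 0, 0], "claw": 0.05},
  {"travel": [0, 0, 0.05], "twist": [0, 0, 0], "claw": 0.05},
  {"travel": [0, 0, 0.07], "twist": [0, 0, 0], "claw": 0.05},
  {"travel": [0, 0, 0.076], "twist": [0, 0, 0], "claw": 0.05},
  {"travel": [0, 0, 0.076], "twist": [0, 0, 0], "claw": 0.05},
  {"travel": [0, 0, 0.076], "twist": [0, 0, 0], "claw": 0.05},
])

```text
clock: 28.05
position: [0.5, -0.0162, 0.0687]
tool_rot: [3.14, 0.0, 1.57]
force: [-0.3, -0.1, -2.9]
grip_width: 0.0589
```

```bash
python3 snap.py 11 side; python3 go.py "(.5003,-.0165,.045)";python3 - <<'E'
import pickle,cv2
s=pickle.load(open("side11.pkl","rb"))
cv2.imwrite("pics/z11.png",cv2.resize(s["frame"][120:270,210:390],None,fx=4,fy=4,interpolation=cv2.INTER_CUBIC))
E
```

```text
t 28.1 p [ 0.5    -0.0163  0.0688] rpy [3.1401e+00 1.0000e-04 1.5699e+00] w 0.0591 F [ 0.2  0.2 -3.5]
twist [ 0.09  0.   -0.05]
(.5003,-.0165,.045) travel [-0.0002  0.0002  0.0238]
```

View pics/z11.png

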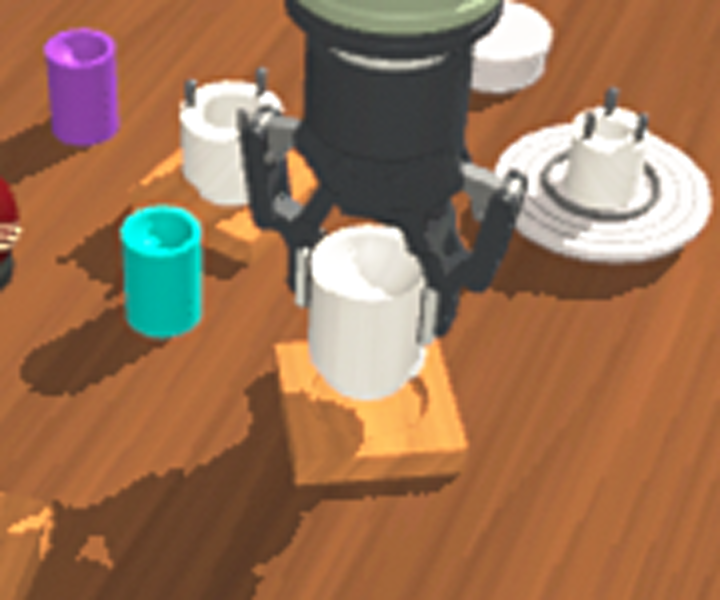

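Large cup is upright over well B; lowering.

Call:
apply_moves([
  {"travel": [0, 0, 0.01], "twist": [0, 0, 0], "claw": 0.05},
  {"travel": [0, 0, 0.018], "twist": [0, 0, 0], "claw": 0.05},
  {"travel": [0, 0, 0.022], "twist": [0, 0, 0], "claw": 0.05},
  {"travel": [0, 0, 0.0235], "twist": [0, 0, 0], "claw": 0.05},
  {"travel": [0, 0, 0.0235], "twist": [0, 0, 0], "claw": 0.05},
])

```text
clock: 28.6
position: [0.4992, -0.0164, 0.0449]
tool_rot: [-3.141, 0.001, 1.57]
force: [-10.6, -0.7, 30.6]
grip_width: 0.0589
```

Call:
apply_moves([
  {"travel": [0, 0, -0.001], "twist": [0, 0, 0], "claw": 0.06},
  {"travel": [0, 0, -0.001], "twist": [0, 0, 0], "claw": 0.07},
  {"travel": [0, 0, -0.001], "twist": [0, 0, 0], "claw": 0.085},
  {"travel": [0, 0, -0.001], "twist": [0, 0, 0], "claw": 0.085},
  {"travel": [0, 0, -0.001], "twist": [0, 0, 0], "claw": 0.085},
  {"travel": [0, 0, -0.001], "twist": [0, 0, 0], "claw": 0.085},
  {"travel": [0, 0, -0.03], "twist": [0, 0, 0], "claw": 0.085},
  {"travel": [0, 0, -0.07], "twist": [0, 0, 0], "claw": 0.085},
  {"travel": [0, 0, -0.11], "twist": [0, 0, 0], "claw": 0.085},
  {"travel": [0, 0, -0.14], "twist": [0, 0, 0], "claw": 0.085},
])

```text
clock: 29.6
position: [0.4996, -0.0162, 0.1864]
tool_rot: [3.14, -0.0, 1.57]
force: [0.8, -0.2, 0.5]
grip_width: 0.0848
```

Call:
apply_moves([
  {"travel": [-0.04, -0.01, -0.02], "twist": [0, 0, 0], "claw": 0.085},
  {"travel": [-0.085, -0.01, -0.02], "twist": [0, 0, 0], "claw": 0.085},
  {"travel": [-0.13, -0.02, -0.02], "twist": [0, 0, 0], "claw": 0.085},
  {"travel": [-0.175, -0.03, -0.02], "twist": [0, 0, 0], "claw": 0.085},
  {"travel": [-0.22, -0.05, -0.02], "twist": [0, 0, 0], "claw": 0.085},
  {"travel": [-0.26, -0.07, -0.02], "twist": [0, 0, 0], "claw": 0.085},
  {"travel": [-0.3, -0.09, -0.02], "twist": [0, 0, 0], "claw": 0.085},
  {"travel": [-0.34, -0.11, -0.02], "twist": [0, 0, 0], "claw": 0.085},
  {"travel": [-0.37, -0.12, -0.02], "twist": [0, 0, 0], "claw": 0.085},
  {"travel": [-0.38, -0.12, -0.02], "twist": [0, 0, 0], "claw": 0.085},
])

```text
clock: 30.6
position: [0.3768, -0.3994, 0.2039]
tool_rot: [-3.141, 0.001, 1.565]
force: [0.3, 0.1, 0.1]
grip_width: 0.0847
```

```bash
python3 snap.py 12 side top; python3 go.py
```

```text
t 30.7 p [ 0.3788 -0.3971  0.2039] rpy [ 3.1416e+00 -2.0000e-04  1.5681e+00] w 0.085 F [ 1.   0.6 -0. ]
twist [ 0.   -0.01 -0.16]
```

View pics/side12.png

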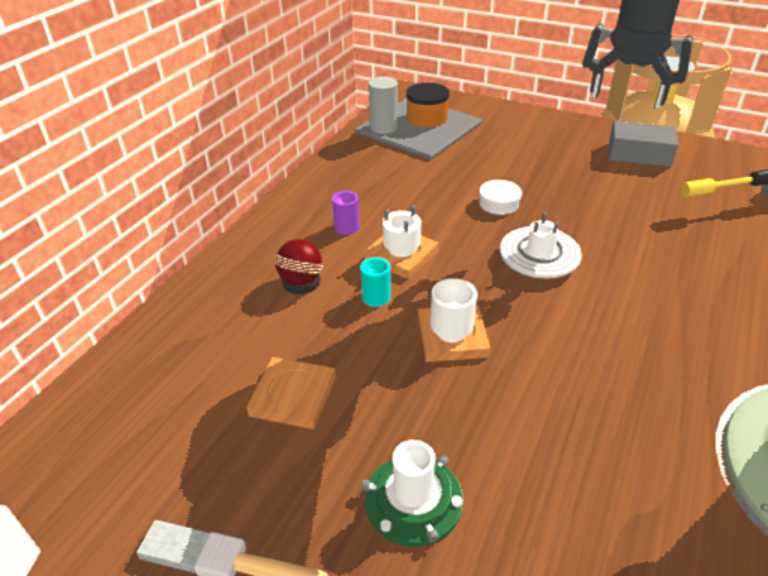

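View pics/top12.png

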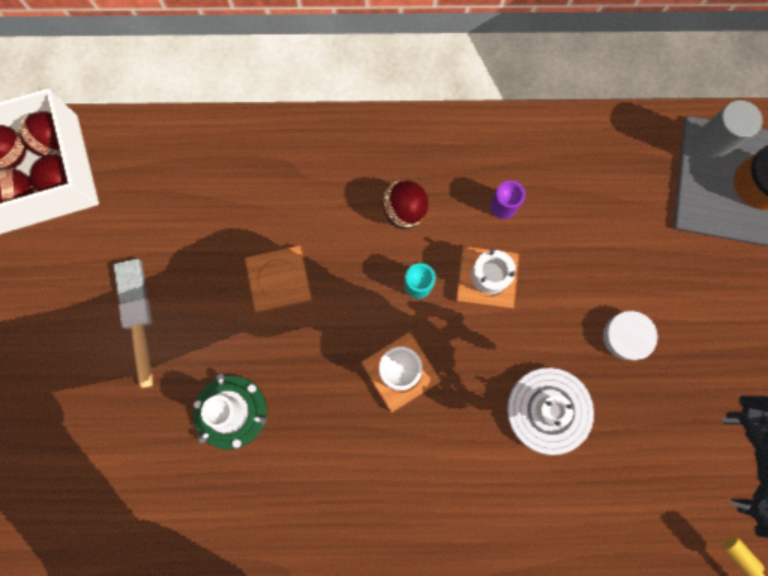

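Everything stands as wanted. One numeric check of the final positions before handing in.

Run:
```python
from h import *
s,t=load(12)
q=lambda f,u,v,z:plane(f,(u+.5)/1.5-.5,(v+.5)/1.5-.5,z).round(4)
print("Lcup rim",q(t,401,368,.085),q(s,454,297,.085),"B .500 -.016")
print("Lcrown body",q(t,493,271,.067),"A .6447 -.1546")
print("Scrown body",q(t,554,409.5,.064),"tt .437 -.2375")
print("Scup rim",q(t,215,411,.082),q(s,414,455,.082),"jig .4425 .244")
cv2.imwrite("pics/f.png",cv2.resize(t["frame"][150:310,220:400],None,fx=4,fy=3.7,interpolation=cv2.INTER_CUBIC))
```

```text
Lcup rim [ 0.5005 -0.0139  0.085 ] [ 0.4969 -0.0074  0.085 ] B .500 -.016
Lcrown body [ 0.643  -0.1542  0.067 ] A .6447 -.1546
Scrown body [ 0.4398 -0.2322  0.064 ] tt .437 -.2375
Scup rim [0.4447 0.2469 0.082 ] [0.4439 0.2386 0.082 ] jig .4425 .244
```

View pics/f.png

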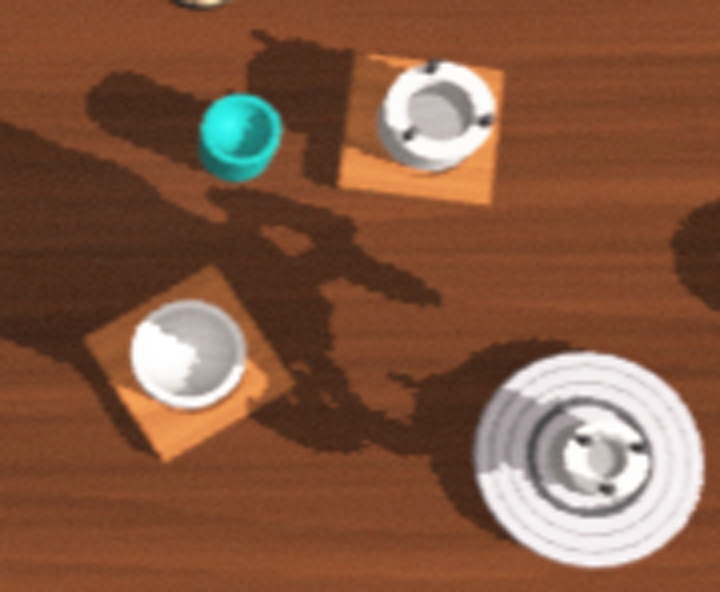

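```bash
python3 -c "
from workcell import bot
print(bot.job_done())"
```

```text
the job is handed in; nothing more can be done
None
```

The bench is changed over and handed in at about 31 s of the 112 s allowed. I parked the large cup in block C, put the small cup from A in the jig and the large crown in A. Then I put the small crown from B on the turntable and the large cup from C in B.

**Seating:** In every placing, the holder touched down within about 1 mm of the height expected for lying flat on its seat or well. The highest force I read was about 31 N upward at the wrist, as the large cup touched down in B.

**Last pictures:** All four holders stand upright in the right places, the ball is still on its ring, the coloured cups are where they were, and the gripper is clear. From the top view, three holders sit within about 4 mm of their seat centres. The small crown reads about 6 mm off, but the picture shows it inside the ring.

**Disagreement:** My rough side-view rim readings put the two cups 6–9 mm off centre, in y. I put that down to coarse pixel picking, since the top view and the touchdown heights fit proper seating.

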